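Set out the stacked bar things on their mats

TASK

Take the two stacks on the sideboard apart and set each thing upright in the middle of its own place: the cup on the saucer, the jigger on the oblong bar mat, the round canister on the round cork mat, and the square canister on the square cork mat with its sides parallel to the mat's. Set things down rather than dropping them, let nothing tip over, and leave the rum bottle and the stirrer where they are.

Things in the scene. Friction and masses are not known exactly. Their poses are not given: they have to be found in the camera images.
- round_canister: Closed round steel canister with a flat wooden lid fixed on it, 66 mm in diameter, 56 mm high over all, straight-sided, about 0.3 kg. Origin: centre of its underside; z up. Stands at the bottom of one stack on the sideboard top (z = 0), with the cup or the jigger standing on its lid; which of the two varies.
- square_canister: Closed square white ceramic canister with a flat wooden lid fixed on it, 66 x 66 mm, 56 mm high over all, straight-sided, about 0.32 kg. Origin: centre of its underside; x and y at right angles to its sides, z up. Stands at the bottom of the other stack, with the cup or the jigger on its lid.
- cup: Small white ceramic cup without a handle, open at the top, 50 mm high; foot 38 mm in diameter, widening to a straight-sided 50 mm from 15 mm height up to the rim; wall 3.5 mm; about 0.12 kg. Origin: centre of its underside; z up. Starts upright on one canister's lid, within 8 mm of its middle.
- jigger: Stainless double-ended jigger standing on its small end, 72 mm high: small end 36 mm in diameter, waist 26 mm at 27 to 31 mm height, and the large open cup, straight-sided, 42 mm in diameter from 36 mm height to the top; about 0.12 kg. Origin: centre of its underside; z up. Starts upright on the other canister's lid, within 8 mm of its middle.
- round_mat: Round cork mat, 104 mm in diameter, 6 mm thick, fixed on the sideboard. Origin: centre of its underside; its top is 6 mm above that. Place of the round canister.
- square_mat: Square cork mat, 104 x 104 mm, 6 mm thick, fixed on the sideboard, x and y at right angles to its sides. Origin: centre of its underside; its top is 6 mm above that. Place of the square canister.
- saucer: White ceramic saucer, fixed on the sideboard: 120 mm in diameter, rim 11 mm high, flat middle of at least 70 mm diameter, 5 mm above the origin, which is the centre of its underside. Place of the cup.
- bar_mat: Oblong dark rubber bar mat, 75 mm along its x by 140 mm along its y, 6 mm thick, fixed on the sideboard. Origin: centre of its underside; its top is 6 mm above that. Place of the jigger.
- rum_bottle: Closed amber rum bottle, 76 mm in diameter, 240 mm tall, standing beyond the work on the right, seen from the robot; not to be disturbed. Origin: centre of its underside; z up.
- stirrer: Black plastic drink stirrer, a rod about 190 mm long and 6 mm thick with a round disc at one end (+x), lying on the sideboard beyond the work; not to be disturbed. Origin: middle of the rod at the height of the sideboard top.
Not all that is in view belongs to the job. What is shaped like the round_canister but orange or turquoise is not meant. Leave any purple look-alike of the square_mat alone.

How it is judged:
At the end, for the whole second after the job is handed in: Cup on saucer, jigger on bar mat, round canister on round mat, square canister on square mat: each within 12 mm of the middle, underside within 4 mm of the surface, upright within 0.1 rad, slower than 0.02 m/s; square canister parallel to its mat within 0.25 rad (any of four ways) (horizontal distance between round_canister and round_mat below 0.012 m and z of round_canister in the frame of round_mat between 0.002 and 0.01 m and angle between each of round_canister, square_canister, cup, jigger's own z axis and vertical below 0.1 rad and linear speed of each of round_canister, square_canister, cup, jigger below 0.02 m/s and horizontal distance between square_canister and square_mat below 0.012 m and z of square_canister in the frame of square_mat between 0.002 and 0.01 m and horizontal distance between cup and saucer below 0.012 m and z of cup in the frame of saucer between 0.001 and 0.009 m and horizontal distance between jigger and bar_mat below 0.012 m and z of jigger in the frame of bar_mat between 0.002 and 0.01 m and (angle between the x axis of square_canister and the x axis of square_mat, either way round below 0.25 rad or angle between the x axis of square_canister and the y axis of square_mat, either way round below 0.25 rad)); the robot touches nothing.
It fails at once if a thing tips over (leans more than 40 degrees) (angle between any of round_canister, square_canister, cup, jigger's own z axis and vertical above 0.7 rad).
It fails at once if a thing is dropped: let go while more than 15 mm above its place ((horizontal distance between round_canister and round_mat below 0.04 m and z of round_canister in the frame of round_mat above 0.021 m and contact force between round_canister and the fingers below 0.01 N) or (horizontal distance between square_canister and square_mat below 0.04 m and z of square_canister in the frame of square_mat above 0.021 m and contact force between square_canister and the fingers below 0.01 N) or (horizontal distance between cup and saucer below 0.04 m and z of cup in the frame of saucer above 0.02 m and contact force between cup and the fingers below 0.01 N) or (horizontal distance between jigger and bar_mat below 0.04 m and z of jigger in the frame of bar_mat above 0.021 m and contact force between jigger and the fingers below 0.01 N)).
It fails at once if the rum bottle is moved more than 25 mm (distance of rum_bottle from where it was at the start of the episode above 0.025 m).
It fails at once if the stirrer is moved more than 25 mm (distance of stirrer from where it was at the start of the episode above 0.025 m).
It also fails if it takes over 131 s, if anything falls off the work surface, if the arm or the gripper's body presses on something with over 40 N, if the wrist force passes 120 N, or if a joint passes its speed limit or range.

ROBOT

A 7-joint arm with a two-finger parallel gripper is mounted at the origin on the work surface. World frame = base frame: x ahead of the robot, y to its left, z up, the work surface at z = 0. Lengths are in m, angles in rad, forces in N, time in s.
With the tool pointing down it reaches from about 0.425 to 0.95 m from the base axis. Payload 4.7 kg.
Tool frame: the origin (TCP) lies midway between the tips of the shut fingers; the grasp point (between the pads) lies env.grip_point_offset behind it (env.grip_point_offset is the distance from the TCP to the grasp point, in m); z points along the fingers, y is the line along which they close (so a half turn about z gives the same grasp; the last joint's range is limited). The gripper opens to 87 mm and grips with 3 to 60 N. Pads are 19 mm wide; open, the fingers measure 117 mm over their backs; the gripper's body (75 mm by 190 mm) begins 51 mm behind the grasp point.
Start: joints at [-1.375, 0.469, -0.049, 1.532, 0.024, 1.141, -0.082], TCP at [0.15, 0.658, 0.223] pointing down, gripper open.
Joint ranges: [-2.59, 2.59], [-0.33, 1.99], [-1.39, 1.29], [0.1, 2.45], [-1.04, 4.18], [0.21, 1.99], [-2.66, 2.66]. Speed limits (rad/s): [2.57, 2.57, 3.14, 3.14, 3.14, 3.14, 3.14].

INTERFACE

Orientations are given as [roll, pitch, yaw] about the fixed x, y, z axes, in that order (R = Rz(yaw) Ry(pitch) Rx(roll)).
In Python, from plant import env gives the robot as it stands.
- The arm moves only by the tool carry_out, never from a script. Its argument "rows" is one flat list of numbers, 7 for each row, row after row: the finger opening in m, from 0 to 0.087, then the shift along the tool's x, y, z in a scale on which 1.0 is 60 cm, then the turn, a rotation vector about the tool's x, y, z in normalised numbers (1 is 120 degrees). In form: [grip, x, y, z, rx, ry, rz, grip, x, y, z, rx, ry, rz, ...]. A call has exactly 8 rows; each row is the pose to reach, as a shift and turn from the pose commanded when the call began, along the tool's axes at that moment; what a row does not reach only later rows make up. A row lasts 1/10 s, in which the tool goes at most 50 mm and 8.59 degrees, less where a joint would pass 70% of its speed; a pose out of reach is approached as far as the arm can. Shift and turn numbers lie between -1 and 1, and a call with a number outside is refused. A call with a gripper value outside its range is refused whole. The fingers move at their own pace and stop on an object; the grip force is fixed at half the most. Time passes only in rows, so rows that repeat a pose let the fingers close, or fill a call up. It gives the time, the measured TCP pose, the force, the opening and the grip force at its end, in the units of the state.
- env.state(): the state, without advancing time (a new reading comes with each control period).
- env.grab_frame(name): name is "scene" or "side" or "wrist"; returns the picture (420x560x3 uint8, red, green, blue); there is no depth.
- env.camera_params(name): a dict with "K" (3x3 intrinsics, pixels), "cam_to_world" (4x4, takes a point from camera to world coordinates). Camera axes: x right, y up, looking along -z (the intrinsics and any distortion apply to the point x, -y, -z); pixel columns grow to the right and rows downward; lengths in m; the calibration is good to about 2 mm. The wrist camera is an equidistant fisheye: a pixel r from the principal point sees the ray r / f radians off the axis. A picture is of the moment at which its call begins: read the wrist's pose just before it. camera_params takes no time and is no camera call; for the wrist camera it gives the pose at the moment of the call.
- env.job_done(): hands the job in; it is judged then, once.
Trained networks look in the newest picture that a camera, given by its name, has taken for a name from the list of things; names that differ only in an ending like _2 or _b are one class to them, and where a whole thing is asked for, a point or a joint stands for the part that bears it (a point fixed in the world has none). Each returns a list of dicts, best first, with "p" (0 to 1); they miss things now and then, are a little off and sometimes report something else, mostly with a low value. They report only what shows in the picture. A call takes as long as a camera call. They do not tell look-alikes from the thing itself.
- env.search_frame(camera, name): "uv" ([column, row] in pixels, amid what is visible of it).
The state is a dict: "time": time; "joint_pos": joint angles; "joint_velocities": joint speeds; "tau": joint torques, N m; "tool_pos": TCP position; "tcp_rot": TCP orientation; "wrist_force": force on the tool from outside, world axes, zero at the start; "ft_torque": the same for the moment, N m; "opening": finger opening in m; "gripper_force": force on a finger pad.
Only numpy, scipy, OpenCV 4.12 (cv2) and the standard library are available. Lean on these libraries where they do the work, as an engineer would, in place of code of your own. Each camera call takes 0.05 s, during which the arm holds its last target. There are 200 camera calls.

## Working session

There is one attempt and no reset: what is moved stays moved. The work goes in short steps, Python scripts to look and compute and a tool call to move; the robot and the scene stay as the last step left them, time stands still between calls to the robot, and variables do not carry over. Pictures are saved under pics/ and viewed, at most 18 in all, crops included, and the job is handed in when it is done.

Besides the shell and the picture viewer there is one more tool, called after "Request:" in YAML: its name, and indented under it one key for each argument. carry_out: Moves the arm, as the interface text tells. Its arguments: {"type":"object","properties":{"rows":{"type":"array"}},"required":["rows"]}

```bash
ls; mkdir -p pics
cat > h.py <<'E'
import numpy as np, cv2
from plant import env
from scipy.spatial.transform import Rotation as R
def save(cam,fn):
    im=env.grab_frame(cam); cv2.imwrite('pics/'+fn,cv2.cvtColor(np.asarray(im),cv2.COLOR_RGB2BGR)); return im
def ray(cam,uv,P=None):
    P=P or env.camera_params(cam); K=np.array(P['K']);T=np.array(P['cam_to_world'])
    x=(uv[0]-K[0,2])/K[0,0]; y=(uv[1]-K[1,2])/K[1,1]
    if cam=='wrist':
        r=np.hypot(x,y); d=np.array([x,y,0])*(np.sin(r)/max(r,1e-9)); d[2]=np.cos(r)
    else: d=np.array([x,y,1.])
    d=T[:3,:3]@np.array([d[0],-d[1],-d[2]])
    return T[:3,3],d/np.linalg.norm(d)
def atz(cam,uv,z,P=None):
    o,d=ray(cam,uv,P); return o+d*(z-o[2])/d[2]
def meet(rays):
    A=np.zeros((3,3));b=np.zeros(3)
    for o,d in rays:
        M=np.eye(3)-np.outer(d,d);A+=M;b+=M@o
    return np.linalg.solve(A,b)
def proj(cam,p,P=None):
    P=P or env.camera_params(cam); K=np.array(P['K']);T=np.array(P['cam_to_world'])
    q=T[:3,:3].T@(np.asarray(p)-T[:3,3]); q=np.array([q[0],-q[1],-q[2]])
    if cam=='wrist':
        s=np.hypot(q[0],q[1]); r=np.arctan2(s,q[2]); x,y=q[:2]/max(s,1e-9)*r
    else: x,y=q[:2]/q[2]
    return np.array([K[0,0]*x+K[0,2],K[1,1]*y+K[1,2]])
E
python3 - <<'E'
from h import *
np.set_printoptions(precision=4,suppress=True)
s=env.state(); print(s); print(env.grip_point_offset)
for c in ['scene','side','wrist']:
    save(c,c+'0.png'); P=env.camera_params(c); print(c,np.array(P['K']).tolist(),np.array(P['cam_to_world']).round(3).tolist(),[k for k in P])
    for n in ['round_canister','square_canister','cup','jigger','round_mat','square_mat','saucer','bar_mat','rum_bottle','stirrer']:
        print(n,[(np.round(d['uv']).tolist(),round(d['p'],2)) for d in env.search_frame(c,n)])
print(env.state()['time'])
E
```

```text
pics
{'time': 0.0, 'joint_pos': array([-1.3749,  0.4694, -0.0486,  1.5337,  0.0241,  1.141 , -0.0823]), 'joint_velocities': array([ 0.0003,  0.0012,  0.0013, -0.0008,  0.0002,  0.0004,  0.0011]), 'tau': array([  0.0005, -50.7978,  -0.0807, -23.6149,  -0.0614,   0.038 ,
         0.0002]), 'tool_pos': array([0.1503, 0.6574, 0.2215]), 'tcp_rot': array([-3.1396,  0.0001,  2.9169]), 'wrist_force': array([-0.29  ,  0.7009, -2.2066]), 'ft_torque': array([0.0221, 0.0115, 0.0159]), 'gripper_force': 0.0, 'opening': 0.08686025338885284}
0.0187
scene [[407.39681705581074, 0.0, 278.03624771442526], [0.0, 407.39681705581074, 200.47524919254997], [0.0, 0.0, 1.0]] [[-0.39, -0.631, 0.67, 1.209], [0.921, -0.274, 0.277, 0.262], [0.009, 0.725, 0.688, 0.708], [0.0, 0.0, 0.0, 1.0]] ['K', 'cam_to_world']
round_canister [([328.0, 249.0], 0.94), ([314.0, 282.0], 0.71), ([275.0, 229.0], 0.57)]
square_canister [([361.0, 202.0], 0.85)]
cup [([363.0, 180.0], 0.8)]
jigger [([326.0, 217.0], 0.75)]
round_mat [([220.0, 216.0], 0.68)]
square_mat [([306.0, 188.0], 0.97), ([238.0, 169.0], 0.89), ([221.0, 215.0], 0.2)]

[... 519 characters left out ...]
5), ([336.0, 211.0], 0.26)]
jigger [([279.0, 173.0], 0.8), ([216.0, 180.0], 0.28)]
round_mat [([298.0, 261.0], 0.97)]
square_mat [([225.0, 232.0], 0.65)]
saucer [([271.0, 353.0], 0.76)]
bar_mat [([226.0, 164.0], 0.81)]
rum_bottle [([375.0, 279.0], 0.97), ([214.0, 179.0], 0.74)]
stirrer [([349.0, 208.0], 0.64)]
wrist [[325.19226210127806, 0.0, 278.07930600048553], [0.0, 325.19226210127806, 209.10665126325378], [0.0, 0.0, 1.0]] [[0.224, -0.932, -0.284, 0.073], [0.975, 0.214, 0.066, 0.675], [-0.001, -0.291, 0.957, 0.384], [0.0, 0.0, 0.0, 1.0]] ['K', 'cam_to_world']
round_canister []
square_canister []
cup []
jigger []
round_mat []
square_mat []
saucer []
bar_mat []
rum_bottle []
stirrer []
1.65
```

View pics/scene0.png

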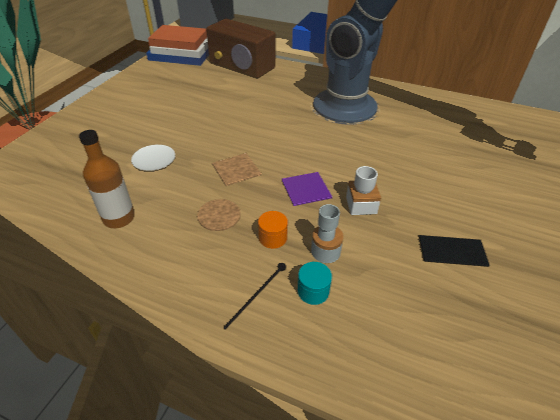

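View pics/side0.png

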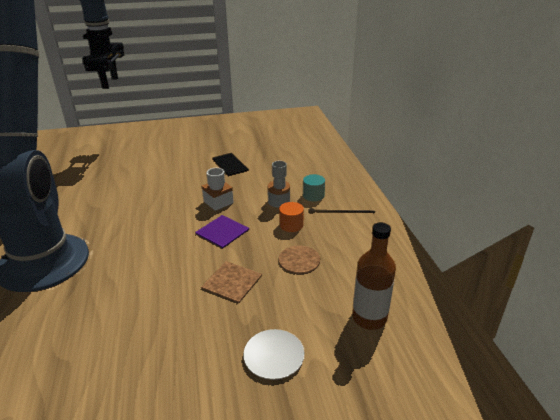

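The scene view shows the cup (366,180) on the square canister and the jigger (328,217) on the round one. The orange (273,230) and turquoise (314,283) decoys stand close by, and the purple mat is at (306,188). The real places are the saucer (153,158), square cork mat (236,168), round mat (219,214) and bar mat (453,250). The side view agrees with this.

Run:
```python
from h import *
np.set_printoptions(precision=4,suppress=True)
pts=dict(round_can=((327,249),(279,195),.03),square_can=((363,203),(218,197),.03),cup=((366,180),(215,178),.08),jigger=((328,217),(279,173),.1),round_mat=((219.5,214.5),(299,260),.006),square_mat=((236.5,169),(232,281.5),.006),saucer=((153.5,158),(274,354),.008),bar_mat=((453.5,251),(230.5,164),.006),orange=((273,230),(292,217),.03),turq=((314,283),(314,188),.03),bottle=((110,190),(374,285),.08),stir1=((282,267),None,0),stir2=((226,327),None,0),purple=((306,188),(222,231),0.003))
for k,(a,b,z) in pts.items():
    print(k,atz('scene',a,z), *( [] if b is None else [atz('side',b,z),meet([ray('scene',a),ray('side',b)])]))
```

```text
round_can [0.646 0.145 0.03 ] [0.6282 0.1272 0.03  ] [0.6333 0.1437 0.0176]
square_can [0.475  0.1805 0.03  ] [0.4534 0.1564 0.03  ] [0.4556 0.1792 0.0142]
cup [0.449  0.1733 0.08  ] [0.4515 0.181  0.08  ] [0.4517 0.174  0.0832]
jigger [0.6211 0.1324 0.1   ] [0.6304 0.1333 0.1   ] [0.6278 0.132  0.1032]
round_mat [ 0.6264 -0.1306  0.006 ] [ 0.6217 -0.1422  0.006 ] [ 0.6227 -0.1343  0.    ]
square_mat [ 0.4554 -0.1724  0.006 ] [ 0.4501 -0.1825  0.006 ] [ 0.4501 -0.1759  0.0005]
saucer [ 0.5068 -0.4054  0.008 ] [ 0.5046 -0.41    0.008 ] [ 0.5047 -0.4078  0.0056]
bar_mat [0.5199 0.4013 0.006 ] [0.517  0.3928 0.006 ] [0.5172 0.4016 0.0021]
orange [0.6415 0.0165 0.03  ] [0.6395 0.0094 0.03  ] [0.64   0.015  0.0268]
turq [0.7399 0.1482 0.03  ] [0.7382 0.142  0.03  ] [0.739  0.1474 0.0273]
bottle [ 0.7181 -0.3568  0.08  ] [ 0.7331 -0.3404  0.08  ] [ 0.7271 -0.3484  0.0893]
stir1 [ 0.7074  0.0662 -0.    ]
stir2 [0.88   0.0226 0.    ]
purple [0.4497 0.0268 0.003 ] [0.4487 0.0252 0.003 ] [0.4488 0.0265 0.0021]
```

```bash
cat >> h.py <<'E'
def to(p,yaw,cmd=None):
    "shift (m) and rotvec (deg) in the tool frame to reach p with tool down at yaw (deg)"
    s=env.state(); Rc=R.from_euler('xyz',s['tcp_rot']); best=R.from_euler('xyz',[np.pi,0,np.radians(yaw)])
    print('tcp',s['tool_pos'].round(4),np.degrees(s['tcp_rot']).round(2),'t',round(s['time'],2))
    print('  shift',Rc.inv().apply(np.asarray(p)-s['tool_pos']).round(4),'rot',np.degrees((Rc.inv()*best).as_rotvec()).round(2))
E
python3 -c "
from h import *
to([.52,.40,.25],128)"
```

```text
tcp [0.1504 0.658  0.2225] [-180.     -0.    167.12] t 1.65
  shift [-0.4178 -0.1691 -0.0275] rot [-0.   -0.   39.12]
```

Careful with the scale: shifts go in shares of 60 cm and turns go in shares of 120 degrees. That gives: -0.38 m / 0.6 = -0.6333, -0.34 m / 0.6 = -0.5667, 39 degrees / 120 = 0.325.

Request:
carry_out:
  rows: [0.087, -0.0667, -0.0283, -0.045, 0, 0, 0.0333, 0.087, -0.15, -0.06, -0.045, 0, 0, 0.075, 0.087, -0.2333, -0.095, -0.045, 0, 0, 0.1167, 0.087, -0.3167, -0.1283, -0.045, 0, 0, 0.1583, 0.087, -0.4, -0.1617, -0.045, 0, 0, 0.2, 0.087, -0.4833, -0.195, -0.045, 0, 0, 0.2417, 0.087, -0.5667, -0.2283, -0.045, 0, 0, 0.2833, 0.087, -0.6333, -0.2567, -0.045, 0, 0, 0.325]

```text
time: 2.45
tool_pos: [0.4737, 0.4322, 0.2499]
tcp_rot: [3.141, -0.0, 2.233]
wrist_force: [0.4, 0.8, 0.5]
opening: 0.0868
gripper_force: 0.0
```

Run:
```python
from h import *
np.set_printoptions(precision=4,suppress=True)
P=env.camera_params('wrist'); im=save('wrist','w1.png')
for n,z in [('bar_mat',.006),('jigger',.1),('cup',.08),('square_canister',.056)]:
    for d in env.search_frame('wrist',n): print(n,np.round(d['uv']),round(d['p'],2),atz('wrist',d['uv'],z,P))
to([.63,.132,.24],102)
```

```text
bar_mat [289. 211.] 0.93 [0.5146 0.4039 0.006 ]
square_canister [172. 334.] 0.44 [0.4869 0.169  0.056 ]
tcp [0.4718 0.4338 0.2495] [-179.99   -0.05  128.14] t 2.7
  shift [-0.335  -0.0619  0.0092] rot [-0.03 -0.05 26.14]
```

View pics/w1.png

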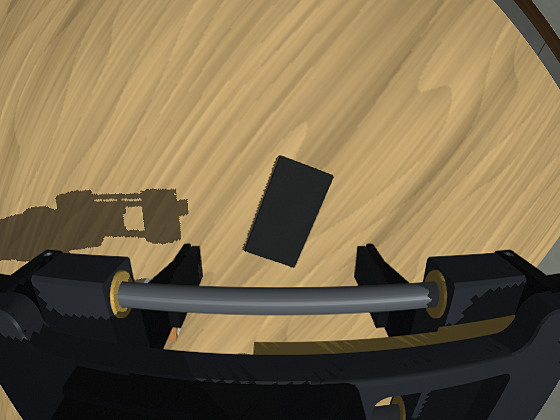

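The wrist view shows the bar mat whole, with corners at (279,156), (333,176), (294,267) and (244,249). The camera sees toward tool +x, so I'll sweep past the stacks and look back.

Run:
```python
from h import *
np.set_printoptions(precision=4,suppress=True)
P=env.camera_params('wrist')
im=cv2.imread('pics/w1.png'); g=im.max(2); m=np.zeros_like(g); m[140:275,235:345]=(g[140:275,235:345]<70)*255
n,l,st,c=cv2.connectedComponentsWithStats(m); i=1+st[1:,4].argmax(); cnt=cv2.findContours((l==i).astype('uint8'),0,1)[0][0]
pw=np.array([atz('wrist',q[0],.006,P)[:2]*1000 for q in cnt],'f4'); print(cv2.minAreaRect(pw))
for k in ['scene0','side0']:
    im=cv2.imread(f'pics/{k}.png').max(2); x,y=(453,251) if k[1]=='c' else (230,164)
    m=np.zeros_like(im); m[y-25:y+25,x-45:x+45]=(im[y-25:y+25,x-45:x+45]<45)*255
    n,l,st,c=cv2.connectedComponentsWithStats(m); i=1+st[1:,4].argmax(); cnt=cv2.findContours((l==i).astype('uint8'),0,1)[0][0]
    pw=np.array([atz(k[:-1],q[0],.006)[:2]*1000 for q in cnt],'f4'); print(k,cv2.minAreaRect(pw))
to([.55,.0,.28],90)
```

```text
((511.368896484375, 400.5963134765625), (75.97210693359375, 139.4176025390625), 17.40107536315918)
scene0 ((517.4380493164062, 398.3810729980469), (75.40162658691406, 139.19398498535156), 17.37626075744629)
side0 ((513.3336791992188, 394.48870849609375), (73.63487243652344, 141.7733917236328), 16.38429832458496)
tcp [0.4718 0.4338 0.2495] [-179.99   -0.05  128.14] t 2.7
  shift [-0.3894 -0.2064 -0.0309] rot [-0.03 -0.05 38.14]
```

In the tool's units: -0.36 m / 0.6 = -0.6, -0.03 m / 0.6 = -0.05, 38 degrees / 120 = 0.3167.

Request:
carry_out:
  rows: [0.087, -0.075, -0.0383, -0.05, 0, 0, 0.0417, 0.087, -0.15, -0.0767, -0.05, 0, 0, 0.075, 0.087, -0.225, -0.1167, -0.05, 0, 0, 0.1167, 0.087, -0.3, -0.1567, -0.05, 0, 0, 0.1583, 0.087, -0.375, -0.1967, -0.05, 0, 0, 0.2, 0.087, -0.45, -0.2367, -0.05, 0, 0, 0.2333, 0.087, -0.525, -0.275, -0.05, 0, 0, 0.275, 0.087, -0.6, -0.3167, -0.05, 0, 0, 0.3167]

```text
time: 3.5
tool_pos: [0.5424, 0.0476, 0.2798]
tcp_rot: [3.141, -0.001, 1.574]
wrist_force: [0.9, 0.4, 0.2]
opening: 0.0869
gripper_force: 0.0
```

Run:
```python
from h import *
np.set_printoptions(precision=4,suppress=True)
env.grab_frame('wrist');env.grab_frame('wrist')
P=env.camera_params('wrist'); im=save('wrist','w2.png'); np.save('P2.npy',P,allow_pickle=True)
for n,z in [('jigger',.1),('cup',.08),('square_canister',.03),('round_canister',.03)]:
    for d in env.search_frame('wrist',n): print(n,np.round(d['uv']),round(d['p'],2),atz('wrist',d['uv'],z,P))
to([.5,-.3,.28],60)
```

```text
jigger [360.  97.] 0.72 [0.6314 0.1378 0.1   ]
cup [192.  72.] 0.8 [0.4502 0.1694 0.08  ]
square_canister [217.  82.] 0.83 [0.4684 0.1612 0.03  ]
square_canister [192.  71.] 0.57 [0.4363 0.1775 0.03  ]
round_canister [336.  97.] 0.94 [0.6181 0.1401 0.03  ]
round_canister [422.  98.] 0.9 [0.7366 0.1466 0.03  ]
round_canister [349. 195.] 0.81 [0.6385 0.0123 0.03  ]
tcp [0.5423 0.05   0.2793] [-179.97   -0.05   90.43] t 3.85
  shift [-0.3497 -0.0449 -0.001 ] rot [-0.04 -0.04 30.43]
```

View pics/w2.png

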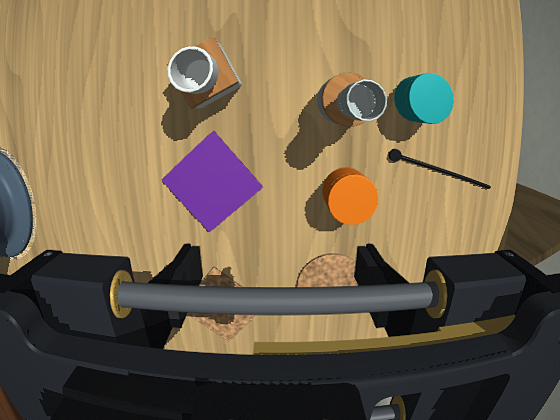

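The look-back view shows the cup rim at about (192,72), the jigger rim at (366,101), the turned square lid under the cup, the purple decoy mat at (212,182), and both cork mats partly behind the gripper.

Run:
```python
from h import *
np.set_printoptions(precision=4,suppress=True)
P=np.load('P2.npy',allow_pickle=True).item()
for n,w,s,d,z in [('cup',(192.5,71.5),(366.5,174.5),(215.5,174.5),.106),('jig',(366,101),(328.5,211.5),(279.5,166.5),.128)]:
    print(n,meet([ray('wrist',w,P),ray('scene',s)]),meet([ray('wrist',w,P),ray('scene',s),ray('side',d)]),atz('wrist',w,z,P),atz('scene',s,z),atz('side',d,z))
# wrist rim fits: project circles for comparision
im=cv2.imread('pics/w2.png')
crop=cv2.resize(im[30:130,150:470],(800,250),interpolation=cv2.INTER_CUBIC)
s=cv2.imread('pics/scene0.png')[150:270,290:410]; s2=cv2.imread('pics/side0.png')[150:270,190:310]
cv2.imwrite('pics/c1.png',np.vstack([crop,np.hstack([cv2.resize(s,(350,350)),cv2.resize(s2,(350,350)),np.zeros((350,100,3),'u1')])]))
```

```text
cup [0.4544 0.1699 0.0997] [0.4535 0.1698 0.0981] [0.457  0.1664 0.106 ] [0.4609 0.1733 0.106 ] [0.4527 0.1549 0.106 ]
jig [0.6307 0.1334 0.1256] [0.6309 0.1328 0.1231] [0.6302 0.1327 0.128 ] [0.633  0.1345 0.128 ] [0.6295 0.1204 0.128 ]
```

View pics/c1.png

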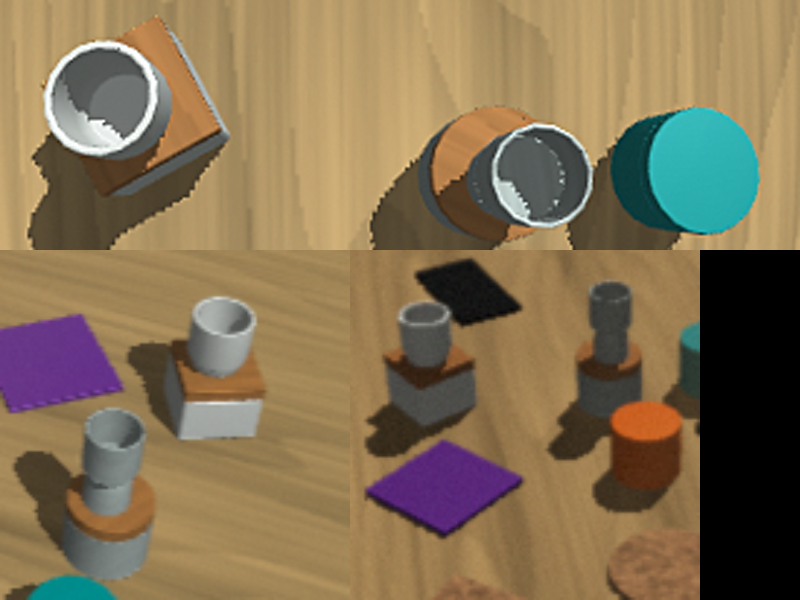

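Run:
```python
from h import *
np.set_printoptions(precision=4,suppress=True)
P=np.load('P2.npy',allow_pickle=True).item()
for n,w,s,d,z in [('cup',(190.5,69.3),(366.5,175),(215.7,173.3),.106),('jig',(366.8,100.2),(329.4,211.4),(279.1,165.4),.128)]:
    print(n,meet([ray('wrist',w,P),ray('scene',s)]),meet([ray('wrist',w,P),ray('scene',s),ray('side',d)]),atz('wrist',w,z,P),atz('scene',s,z),atz('side',d,z))
to([.631,.133,.095],100)
```

```text
cup [0.452  0.1713 0.0969] [0.4539 0.1714 0.0997] [0.4548 0.1689 0.106 ] [0.4626 0.1737 0.106 ] [0.4539 0.1616 0.106 ]
jig [0.6311 0.1347 0.1268] [0.6309 0.1344 0.1251] [0.631  0.1335 0.128 ] [0.632  0.1361 0.128 ] [0.6297 0.127  0.128 ]
tcp [0.5423 0.05   0.2793] [-179.97   -0.05   90.43] t 3.85
  shift [0.0822 0.0894 0.1843] rot [-0.03 -0.06 -9.57]
```

In the tool's units: 0.184 m / 0.6 = 0.3067, 0.083 m / 0.6 = 0.1383, -9.5 degrees / 120 = -0.0792.

Request:
carry_out:
  rows: [0.087, 0.0417, 0.0467, 0.0417, 0, 0, -0.025, 0.087, 0.0917, 0.1, 0.0917, 0, 0, -0.05, 0.087, 0.1383, 0.15, 0.1417, 0, 0, -0.0792, 0.087, 0.1383, 0.15, 0.175, 0, 0, -0.0792, 0.087, 0.1383, 0.15, 0.2083, 0, 0, -0.0792, 0.087, 0.1383, 0.15, 0.2417, 0, 0, -0.0792, 0.087, 0.1383, 0.15, 0.275, 0, 0, -0.0792, 0.087, 0.1383, 0.15, 0.3067, 0, 0, -0.0792]

```text
time: 4.65
tool_pos: [0.6317, 0.1331, 0.0941]
tcp_rot: [-3.141, -0.001, 1.743]
wrist_force: [1.0, 0.2, 0.8]
opening: 0.0871
gripper_force: 0.0
```

Request:
carry_out:
  rows: [0.087, 0, 0, 0, 0, 0, 0, 0.03, 0, 0, 0, 0, 0, 0, 0.03, 0, 0, 0, 0, 0, 0, 0.03, 0, 0, 0, 0, 0, 0, 0.03, 0, 0, 0, 0, 0, 0, 0.03, 0, 0, 0, 0, 0, 0, 0.03, 0, 0, 0, 0, 0, 0, 0.03, 0, 0, 0, 0, 0, 0]

```text
time: 5.45
tool_pos: [0.6323, 0.1301, 0.0956]
tcp_rot: [-3.141, -0.0, 1.739]
wrist_force: [-0.8, -0.4, 0.7]
opening: 0.0405
gripper_force: 29.8
```

Run:
```python
from h import *
to([.5145,.398,.16],128)
P=env.camera_params('wrist'); save('wrist','w3.png')
for d in env.search_frame('wrist','jigger'): print(d,atz('wrist',d['uv'],.128,P))
```

```text
tcp [0.6323 0.1301 0.0956] [-1.7997e+02 -1.0000e-02  9.9620e+01] t 5.45
  shift [ 0.2838 -0.0714 -0.0643] rot [-2.000e-02 -2.000e-02 -2.838e+01]
{'uv': [274.8, 254.7], 'p': 0.98} [0.62835492 0.14891094 0.128     ]
```

In the tool's units: 0.2 m / 0.6 = 0.3333, -0.064 m / 0.6 = -0.1067, -20 degrees / 120 = -0.1667.

Request:
carry_out:
  rows: [0.03, 0, 0, -0.025, 0, 0, 0, 0.03, 0, 0, -0.0667, 0, 0, 0, 0.03, 0.0167, -0.0033, -0.1067, 0, 0, -0.0083, 0.03, 0.0667, -0.0167, -0.1067, 0, 0, -0.0333, 0.03, 0.1333, -0.0333, -0.1067, 0, 0, -0.0667, 0.03, 0.2, -0.05, -0.1067, 0, 0, -0.1, 0.03, 0.2667, -0.0667, -0.1067, 0, 0, -0.1333, 0.03, 0.3333, -0.0833, -0.1067, 0, 0, -0.1667]

```text
time: 6.35
tool_pos: [0.5492, 0.3204, 0.1606]
tcp_rot: [3.14, -0.0, 2.09]
wrist_force: [-0.0, 0.0, -1.1]
opening: 0.0407
gripper_force: 29.8
```

Run:
```python
from h import *
env.grab_frame('wrist');env.grab_frame('wrist');env.grab_frame('wrist')
to([.5145,.398,.08],128)
for d in env.search_frame('wrist','jigger'): print(d)
```

```text
tcp [0.5476 0.3235 0.1601] [ 1.7996e+02 -1.3000e-01  1.2003e+02] t 6.5
  shift [0.081  0.0086 0.0803] rot [ 0.04 -0.12 -7.97]
{'uv': [275.3, 255.7], 'p': 0.64}
```

In the tool's units: 0.105 m / 0.6 = 0.175, 0.081 m / 0.6 = 0.135, -8 degrees / 120 = -0.0667.

Request:
carry_out:
  rows: [0.03, 0.05, 0.005, 0, 0, 0, -0.025, 0.03, 0.1, 0.01, 0.0167, 0, 0, -0.05, 0.03, 0.135, 0.015, 0.05, 0, 0, -0.0667, 0.03, 0.135, 0.015, 0.0833, 0, 0, -0.0667, 0.03, 0.135, 0.015, 0.1167, 0, 0, -0.0667, 0.03, 0.135, 0.015, 0.1417, 0, 0, -0.0667, 0.03, 0.135, 0.015, 0.1583, 0, 0, -0.0667, 0.03, 0.135, 0.015, 0.175, 0, 0, -0.0667]

```text
time: 7.35
tool_pos: [0.5178, 0.3939, 0.0539]
tcp_rot: [3.141, -0.0, 2.227]
wrist_force: [0.6, -0.1, -0.2]
opening: 0.0406
gripper_force: 29.8
```

Run:
```python
from h import *
env.grab_frame('wrist');
im=save('side','s1.png'); P=env.camera_params('wrist'); w=save('wrist','w4.png')
a=cv2.imread('pics/s1.png')[110:210,170:290]; b=cv2.imread('pics/w4.png')[120:360,150:420]
env.grab_frame('scene'); save('scene','sc1.png'); c=cv2.imread('pics/sc1.png')[190:290,400:520]
cv2.imwrite('pics/c2.png',np.hstack([cv2.resize(a,(360,300)),cv2.resize(c,(360,300))]))
to([.5145,.398,.0455],128)
```

```text
tcp [0.5181 0.3942 0.0553] [ 1.7992e+02 -1.0000e-02  1.2761e+02] t 7.6
  shift [ 0.0052 -0.0005  0.0098] rot [ 0.08 -0.01 -0.39]
```

View pics/c2.png

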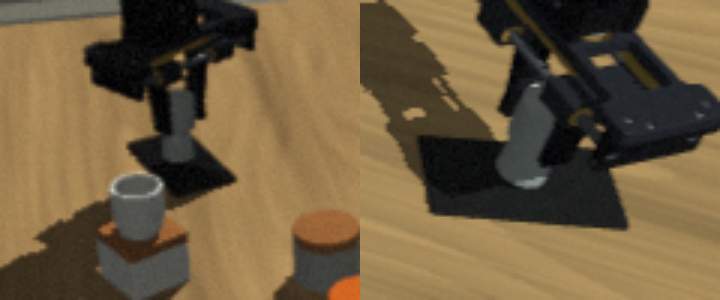

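The jigger hangs upright just over the middle of the bar mat, and the round lid is now free. I'll correct by 5 mm and set it down.

In the tool's units: 0.009 m / 0.6 = 0.015, 0.005 m / 0.6 = 0.0083.

Request:
carry_out:
  rows: [0.03, 0.0067, 0, 0, 0, 0, 0, 0.03, 0.0067, 0, 0.005, 0, 0, 0, 0.03, 0.0067, 0, 0.0083, 0, 0, 0, 0.03, 0.0067, 0, 0.0117, 0, 0, 0, 0.03, 0.0067, 0, 0.0133, 0, 0, 0, 0.03, 0.0067, 0, 0.015, 0, 0, 0, 0.03, 0.0067, 0, 0.015, 0, 0, 0, 0.03, 0.0067, 0, 0.015, 0, 0, 0]

```text
time: 8.4
tool_pos: [0.5152, 0.397, 0.0457]
tcp_rot: [3.142, -0.0, 2.227]
wrist_force: [-0.9, -0.9, -0.5]
opening: 0.0405
gripper_force: 29.8
```

In the tool's units: 0.001 m / 0.6 = 0.0017, 0.0005 m / 0.6 = 0.0008.

Request:
carry_out:
  rows: [0.03, 0, 0, 0.0008, 0, 0, 0, 0.03, 0, 0, 0.0017, 0, 0, 0, 0.03, 0, 0, 0.0017, 0, 0, 0, 0.05, 0, 0, 0.0017, 0, 0, 0, 0.06, 0, 0, 0.0017, 0, 0, 0, 0.087, 0, 0, 0.0017, 0, 0, 0, 0.087, 0, 0, 0.0017, 0, 0, 0, 0.087, 0, 0, 0.0017, 0, 0, 0]

```text
time: 9.2
tool_pos: [0.5151, 0.3971, 0.0444]
tcp_rot: [3.142, -0.0, 2.227]
wrist_force: [-0.5, -0.3, 0.3]
opening: 0.0727
gripper_force: 0.0
```

In the tool's units: -0.14 m / 0.6 = -0.2333, -0.12 m / 0.6 = -0.2, 12 degrees / 120 = 0.1.

Request:
carry_out:
  rows: [0.087, 0, 0, -0.025, 0, 0, 0, 0.087, 0, 0, -0.0667, 0, 0, 0, 0.087, 0, 0, -0.1333, 0, 0, 0, 0.087, 0, 0, -0.2, 0, 0, 0, 0.087, -0.05, 0, -0.2333, 0, 0, 0.025, 0.087, -0.1167, 0, -0.2333, 0, 0, 0.05, 0.087, -0.1833, 0, -0.2333, 0, 0, 0.075, 0.087, -0.2333, 0, -0.2333, 0, 0, 0.1]

```text
time: 10.0
tool_pos: [0.6025, 0.2833, 0.1865]
tcp_rot: [3.139, 0.001, 2.014]
wrist_force: [0.7, 0.6, -0.4]
opening: 0.087
gripper_force: 0.0
```

Run:
```python
from h import *
np.set_printoptions(precision=4,suppress=True)
env.grab_frame('wrist');env.grab_frame('wrist')
P=env.camera_params('wrist'); save('wrist','w5.png'); np.save('P5.npy',P,allow_pickle=True)
for n,z in [('jigger',.04),('bar_mat',.006)]:
    for d in env.search_frame('wrist',n): print(n,np.round(d['uv']),round(d['p'],2),atz('wrist',d['uv'],z,P))
to([.455,.171,.16],111)
```

```text
jigger [240.  37.] 0.74 [0.5082 0.4027 0.04  ]
bar_mat [256.  74.] 0.67 [0.5336 0.3794 0.006 ]
tcp [0.6001 0.2871 0.1852] [179.97  -0.07 115.68] t 10.25
  shift [-0.0418 -0.1811  0.025 ] rot [ 0.03 -0.07  4.68]
```

View pics/w5.png

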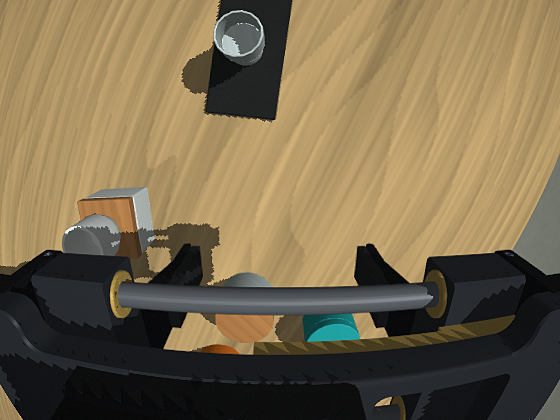

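The jigger stands on the bar mat with its rim centred at (239,38). Next is the cup.

In the tool's units: -0.181 m / 0.6 = -0.3017, -0.075 m / 0.6 = -0.125, 4.5 degrees / 120 = 0.0375.

Request:
carry_out:
  rows: [0.087, -0.0133, -0.0583, 0.0083, 0, 0, 0.0083, 0.087, -0.0283, -0.125, 0.0167, 0, 0, 0.0167, 0.087, -0.0433, -0.1917, 0.025, 0, 0, 0.025, 0.087, -0.0583, -0.25, 0.0333, 0, 0, 0.0333, 0.087, -0.07, -0.3017, 0.05, 0, 0, 0.0375, 0.087, -0.07, -0.3017, 0.0833, 0, 0, 0.0375, 0.087, -0.07, -0.3017, 0.0833, 0, 0, 0.0375, 0.087, -0.07, -0.3017, 0.0833, 0, 0, 0.0375]

```text
time: 11.05
tool_pos: [0.4556, 0.1715, 0.1351]
tcp_rot: [3.141, -0.001, 1.942]
wrist_force: [0.2, 1.5, 0.1]
opening: 0.0873
gripper_force: 0.0
```

Run:
```python
from h import *
np.set_printoptions(precision=4,suppress=True)
env.grab_frame('wrist')
P=env.camera_params('wrist'); save('wrist','w6.png')
for n,z in [('cup',.106)]:
    for d in env.search_frame('wrist',n): print(n,np.round(d['uv']),round(d['p'],2),atz('wrist',d['uv'],z,P), proj('wrist',[.455,.171,.106],P))
to([.455,.171,.075],111)
P=np.load('P5.npy',allow_pickle=True).item(); print('jigger rim',atz('wrist',(239,38),.078,P))
```

```text
cup [274. 235.] 0.64 [0.4528 0.1744 0.106 ] [275.137  240.9782]
tcp [0.4565 0.1711 0.1354] [179.89  -0.02 111.2 ] t 11.2
  shift [ 0.0004 -0.0015  0.0604] rot [ 0.11 -0.02  0.2 ]
jigger rim [0.5158 0.3957 0.078 ]
```

View pics/w6.png

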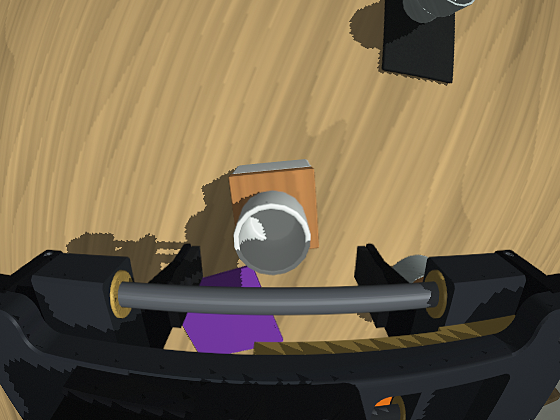

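The cup is centred between the fingers with its rim at (272,237). The square lid's corners show at (230,178) and (316,168), turned about 6° to the tool.

In the tool's units: 0.06 m / 0.6 = 0.1, 0.002 m / 0.6 = 0.0033.

Request:
carry_out:
  rows: [0.087, 0.0033, -0.0017, 0.02, 0, 0, 0, 0.087, 0.0033, -0.0017, 0.0433, 0, 0, 0, 0.087, 0.0033, -0.0017, 0.0667, 0, 0, 0, 0.087, 0.0033, -0.0017, 0.0867, 0, 0, 0, 0.087, 0.0033, -0.0017, 0.1, 0, 0, 0, 0.087, 0.0033, -0.0017, 0.1, 0, 0, 0, 0.03, 0.0033, -0.0017, 0.1, 0, 0, 0, 0.03, 0.0033, -0.0017, 0.1, 0, 0, 0]

```text
time: 12.0
tool_pos: [0.4543, 0.1717, 0.075]
tcp_rot: [3.14, -0.0, 1.939]
wrist_force: [0.9, -0.1, 0.9]
opening: 0.0778
gripper_force: 0.0
```

Request:
carry_out:
  rows: [0.03, 0, 0, 0, 0, 0, 0, 0.03, 0, 0, 0, 0, 0, 0, 0.03, 0, 0, 0, 0, 0, 0, 0.03, 0, 0, 0, 0, 0, 0, 0.03, 0, 0, -0.025, 0, 0, 0, 0.03, 0, 0, -0.0667, 0, 0, 0, 0.03, 0, 0, -0.1333, 0, 0, 0, 0.03, 0, 0, -0.1417, 0, 0, 0]

```text
time: 12.8
tool_pos: [0.4566, 0.1725, 0.1633]
tcp_rot: [3.133, -0.001, 1.939]
wrist_force: [1.4, 0.1, -0.9]
opening: 0.0498
gripper_force: 30.0
```

Run:
```python
from h import *
to([.5055,-.4075,.16],51)
```

```text
tcp [0.4566 0.1725 0.1633] [ 1.7953e+02 -7.0000e-02  1.1110e+02] t 12.8
  shift [-0.5587 -0.1632  0.0013] rot [ 0.39 -0.31 60.1 ]
```

In the tool's units: -0.29 m / 0.6 = -0.4833, -0.255 m / 0.6 = -0.425, 30 degrees / 120 = 0.25.

Request:
carry_out:
  rows: [0.03, -0.0333, -0.0083, 0, 0, 0, 0.0167, 0.03, -0.0917, -0.025, 0, 0, 0, 0.05, 0.03, -0.1583, -0.0467, 0, 0, 0, 0.0833, 0.03, -0.225, -0.0667, 0, 0, 0, 0.1167, 0.03, -0.2917, -0.085, 0, 0, 0, 0.15, 0.03, -0.3583, -0.105, 0, 0, 0, 0.1833, 0.03, -0.425, -0.125, 0, 0, 0, 0.2167, 0.03, -0.4833, -0.1417, 0, 0, 0, 0.25]

```text
time: 13.6
tool_pos: [0.4772, -0.1329, 0.1583]
tcp_rot: [-3.139, 0.001, 1.41]
wrist_force: [0.3, 0.4, -1.4]
opening: 0.0499
gripper_force: 30.0
```

Run:
```python
from h import *
to([.5055,-.4075,.16],51)
```

```text
tcp [ 0.4772 -0.1329  0.1583] [-1.7986e+02  5.0000e-02  8.0770e+01] t 13.6
  shift [-0.2665  0.072  -0.0016] rot [-0.12  0.08 29.77]
```

In the tool's units: -0.26 m / 0.6 = -0.4333, -0.235 m / 0.6 = -0.3917, 30 degrees / 120 = 0.25.

Request:
carry_out:
  rows: [0.03, -0.0583, 0.015, 0, 0, 0, 0.0333, 0.03, -0.1167, 0.0317, 0, 0, 0, 0.0667, 0.03, -0.175, 0.0467, 0, 0, 0, 0.1, 0.03, -0.2333, 0.0633, 0, 0, 0, 0.1333, 0.03, -0.2917, 0.0783, 0, 0, 0, 0.1667, 0.03, -0.3417, 0.0917, 0, 0, 0, 0.1917, 0.03, -0.3917, 0.105, 0, 0, 0, 0.225, 0.03, -0.4333, 0.1167, 0, 0, 0, 0.25]

```text
time: 14.4
tool_pos: [0.5058, -0.3997, 0.1576]
tcp_rot: [-3.139, 0.002, 0.886]
wrist_force: [-0.6, -1.0, -0.2]
opening: 0.05
gripper_force: 30.0
```

Run:
```python
from h import *
np.set_printoptions(precision=4,suppress=True)
for _ in range(3): env.grab_frame('wrist')
P=env.camera_params('wrist'); save('wrist','w7.png'); np.save('P7.npy',P,allow_pickle=True)
for n,z in [('cup',.14),('saucer',.008),('square_mat',.006),('round_mat',.006)]:
    for d in env.search_frame('wrist',n): print(n,np.round(d['uv']),round(d['p'],2),atz('wrist',d['uv'],z,P))
to([.5055,-.4075,.06],51)
# saucer ellipse in scene0 / side0 (white)
for k,x,y in [('scene0',153,158),('side0',274,354)]:
    im=cv2.imread(f'pics/{k}.png'); m=np.zeros(im.shape[:2],'u1'); m[y-40:y+40,x-40:x+40]=(im.min(2)>115)[y-40:y+40,x-40:x+40]
    n,l,st,c=cv2.connectedComponentsWithStats(m); i=1+st[1:,4].argmax(); cnt=cv2.findContours((l==i).astype('u1'),0,1)[0][0]
    pw=np.array([atz(k[:-1],q[0],.010)[:2]*1000 for q in cnt],'f4'); print(k,cv2.fitEllipse(pw))
```

```text
cup [277. 265.] 0.66 [ 0.499  -0.4077  0.14  ]
saucer [286. 193.] 0.94 [ 0.5134 -0.4042  0.008 ]
square_mat [106.  69.] 0.59 [ 0.454  -0.1817  0.006 ]
round_mat [457.  24.] 0.73 [ 0.7714 -0.3732  0.006 ]
tcp [ 0.5081 -0.3959  0.159 ] [-179.92   -0.05   51.2 ] t 14.8
  shift [-0.0107  0.0054  0.0989] rot [-0.08 -0.05  0.2 ]
scene0 ((503.8357849121094, -409.03875732421875), (116.23368835449219, 118.100341796875), 20.379638671875)
side0 ((504.28790283203125, -407.1552429199219), (118.10118865966797, 118.48480224609375), 31.035316467285156)
```

View pics/w7.png

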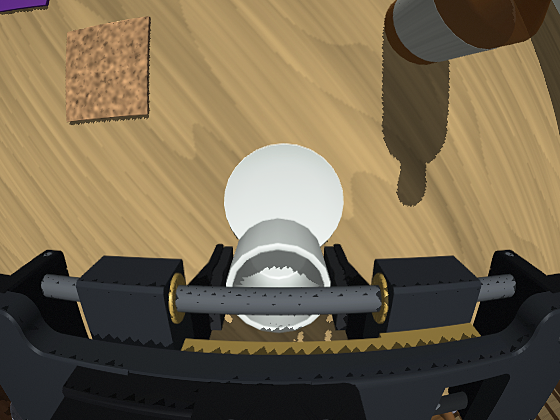

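The wrist view shows the saucer disc centred near (284,202) with the cup held upright above it. The square cork mat is at (108,70) and the bottle is well clear.

In the tool's units: 0.131 m / 0.6 = 0.2183, 0.0055 m / 0.6 = 0.0092.

Request:
carry_out:
  rows: [0.03, -0.01, 0.005, 0.0333, 0, 0, 0, 0.03, -0.0192, 0.0092, 0.0833, 0, 0, 0, 0.03, -0.0192, 0.0092, 0.1333, 0, 0, 0, 0.03, -0.0192, 0.0092, 0.175, 0, 0, 0, 0.03, -0.0192, 0.0092, 0.2, 0, 0, 0, 0.03, -0.0192, 0.0092, 0.2083, 0, 0, 0, 0.03, -0.0192, 0.0092, 0.215, 0, 0, 0, 0.03, -0.0192, 0.0092, 0.2183, 0, 0, 0]

```text
time: 15.6
tool_pos: [0.5058, -0.4101, 0.0293]
tcp_rot: [3.14, -0.0, 0.893]
wrist_force: [-0.6, -0.6, -1.4]
opening: 0.0499
gripper_force: 30.0
```

Run:
```python
from h import *
env.grab_frame('wrist'); env.grab_frame('wrist')
to([.505,-.4085,.024],51); print(env.state()['wrist_force'])
```

```text
tcp [ 0.5057 -0.4101  0.0293] [ 1.7992e+02 -1.0000e-02  5.1130e+01] t 15.7
  shift [ 0.0008 -0.0015  0.0053] rot [ 0.08 -0.01  0.13]
[-0.54728172  0.36930989 -0.70723806]
```

In the tool's units: 0.006 m / 0.6 = 0.01, 0.005 m / 0.6 = 0.0083.

Request:
carry_out:
  rows: [0.03, 0, -0.0017, 0.0033, 0, 0, 0, 0.03, 0, -0.0017, 0.005, 0, 0, 0, 0.03, 0, -0.0017, 0.0067, 0, 0, 0, 0.03, 0, -0.0017, 0.0083, 0, 0, 0, 0.03, 0, -0.0017, 0.01, 0, 0, 0, 0.03, 0, -0.0017, 0.01, 0, 0, 0, 0.03, 0, -0.0017, 0.01, 0, 0, 0, 0.03, 0, -0.0017, 0.01, 0, 0, 0]

```text
time: 16.5
tool_pos: [0.5045, -0.4092, 0.0237]
tcp_rot: [3.142, -0.001, 0.892]
wrist_force: [-1.5, 1.9, 6.0]
opening: 0.0501
gripper_force: 30.0
```

In the tool's units: -0.14 m / 0.6 = -0.2333, -0.1 m / 0.6 = -0.1667.

Request:
carry_out:
  rows: [0.055, 0, 0, 0, 0, 0, 0, 0.065, 0, 0, 0, 0, 0, 0, 0.087, 0, 0, 0, 0, 0, 0, 0.087, 0, 0, 0, 0, 0, 0, 0.087, 0, 0, -0.0333, 0, 0, 0, 0.087, 0, 0, -0.1, 0, 0, 0, 0.087, 0, 0, -0.1667, 0, 0, 0, 0.087, 0, 0, -0.2333, 0, 0, 0]

```text
time: 17.3
tool_pos: [0.5041, -0.4091, 0.1637]
tcp_rot: [-3.141, 0.0, 0.892]
wrist_force: [0.8, 0.0, -1.0]
opening: 0.0867
gripper_force: 0.0
```

In the tool's units: -0.15 m / 0.6 = -0.25, -0.14 m / 0.6 = -0.2333, -15 degrees / 120 = -0.125.

Request:
carry_out:
  rows: [0.087, -0.05, 0, -0.0667, 0, 0, 0, 0.087, -0.0833, 0, -0.1333, 0, 0, 0, 0.087, -0.1, 0.0333, -0.1667, 0, 0, -0.0333, 0.087, -0.1, 0.0667, -0.2, 0, 0, -0.0667, 0.087, -0.1, 0.0833, -0.2333, 0, 0, -0.1, 0.087, -0.1, 0.0833, -0.25, 0, 0, -0.125, 0.087, -0.1, 0.0833, -0.25, 0, 0, -0.125, 0.087, -0.1, 0.0833, -0.25, 0, 0, -0.125]

```text
time: 18.1
tool_pos: [0.5053, -0.4871, 0.3119]
tcp_rot: [-3.141, -0.0, 1.153]
wrist_force: [0.8, 0.7, -0.1]
opening: 0.0874
gripper_force: 0.0
```

Run:
```python
from h import *
np.set_printoptions(precision=4,suppress=True)
env.grab_frame('wrist');env.grab_frame('wrist')
P=env.camera_params('wrist'); save('wrist','w8.png'); np.save('P8.npy',P,allow_pickle=True)
for n,z in [('cup',.05),('saucer',.008),('square_mat',.006),('round_mat',.006)]:
    for d in env.search_frame('wrist',n): print(n,np.round(d['uv']),round(d['p'],2),atz('wrist',d['uv'],z,P))
s=env.state();print(s['time'],s['tool_pos'])
```

```text
cup [253. 123.] 0.81 [ 0.5036 -0.4127  0.05  ]
saucer [254. 120.] 0.67 [ 0.5035 -0.4089  0.008 ]
saucer [274. 116.] 0.63 [ 0.5309 -0.4157  0.008 ]
square_mat [159.  16.] 0.9 [ 0.4417 -0.1982  0.006 ]
18.45 [ 0.5056 -0.487   0.312 ]
```

View pics/w8.png

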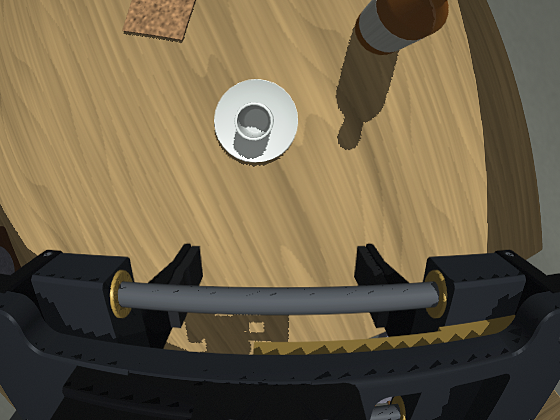

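The cup stands on the saucer, rim (254,121) against disc centre (256,121), so it is centred. Next I'll move to look at both cork mats.

Run:
```python
from h import *
P=np.load('P8.npy',allow_pickle=True).item(); print(atz('wrist',(254,121),.055,P),atz('wrist',(256,121),.009,P))
to([.53,-.27,.28],80)
```

```text
[ 0.50638737 -0.41054687  0.055     ] [ 0.50539054 -0.4113196   0.009     ]
tcp [ 0.5056 -0.487   0.312 ] [-1.7996e+02 -2.0000e-02  6.6120e+01] t 18.45
  shift [ 0.2083 -0.0655  0.0321] rot [ -0.04  -0.02 -13.88]
```

In the tool's units: 0.208 m / 0.6 = 0.3467, -0.02 m / 0.6 = -0.0333, -14 degrees / 120 = -0.1167.

Request:
carry_out:
  rows: [0.087, 0.05, -0.015, 0, 0, 0, -0.0167, 0.087, 0.1083, -0.0333, 0.0167, 0, 0, -0.0333, 0.087, 0.1667, -0.0533, 0.025, 0, 0, -0.05, 0.087, 0.225, -0.0717, 0.0333, 0, 0, -0.0667, 0.087, 0.2833, -0.0883, 0.0417, 0, 0, -0.0917, 0.087, 0.3333, -0.105, 0.05, 0, 0, -0.1083, 0.087, 0.3467, -0.1083, 0.0533, 0, 0, -0.1167, 0.087, 0.3467, -0.1083, 0.0533, 0, 0, -0.1167]

```text
time: 19.25
tool_pos: [0.5309, -0.2692, 0.2802]
tcp_rot: [-3.141, -0.001, 1.401]
wrist_force: [-0.4, -0.5, -0.2]
opening: 0.0875
gripper_force: 0.0
```

Run:
```python
from h import *
np.set_printoptions(precision=4,suppress=True)
env.grab_frame('wrist');env.grab_frame('wrist')
P=env.camera_params('wrist'); save('wrist','w9.png'); np.save('P9.npy',P,allow_pickle=True)
for n,z in [('square_mat',.006),('round_mat',.006),('round_canister',.056),('square_canister',.056)]:
    for d in env.search_frame('wrist',n): print(n,np.round(d['uv']),round(d['p'],2),atz('wrist',d['uv'],z,P))
s=env.state();print(s['time'],s['tool_pos'])
```

```text
square_mat [183.  10.] 0.79 [ 0.4435 -0.0229  0.006 ]
square_mat [208. 114.] 0.68 [ 0.4523 -0.1769  0.006 ]
round_mat [329.  63.] 0.6 [ 0.623  -0.1386  0.006 ]
round_mat [279. 272.] 0.24 [ 0.5059 -0.4239  0.006 ]
19.6 [ 0.53   -0.2721  0.2806]
```

View pics/w9.png

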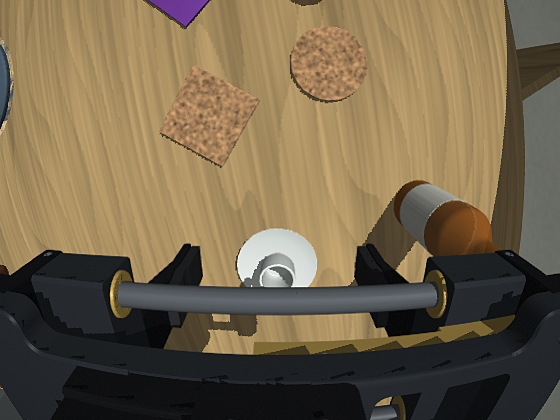

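Both cork mats are in view, the square one centred at (210,116) and the round one at (329,63).

Run:
```python
from h import *
np.set_printoptions(precision=4,suppress=True)
P=np.load('P9.npy',allow_pickle=True).item()
def blob(im,x,y,w):
    lab=cv2.cvtColor(cv2.medianBlur(im,5),cv2.COLOR_BGR2LAB).astype(float)
    a=lab[...,1]-0.5*lab[...,2]; c=np.median(a[y-8:y+8,x-8:x+8]); h,wd=a.shape
    y0,y1,x0,x1=max(0,y-w),min(h,y+w),max(0,x-w),min(wd,x+w); sub=a[y0:y1,x0:x1]; bg=np.median(np.r_[sub[0],sub[-1],sub[:,0],sub[:,-1]])
    m=np.zeros((h,wd),'u1'); m[y0:y1,x0:x1]=abs(sub-c)<abs(sub-bg); m=cv2.morphologyEx(m,2,np.ones((3,3)));m=cv2.morphologyEx(m,3,np.ones((5,5)))
    n,l,st,cc=cv2.connectedComponentsWithStats(m); return cv2.convexHull(max(cv2.findContours((l==l[y,x]).astype('u1'),0,1)[0],key=len)), (bg,c)
for k,cam,PP,sq,rd,w in [('w9','wrist',P,(210,116),(329,63),58),('scene0','scene',None,(236,169),(219,214),30),('side0','side',None,(232,281),(299,260),38)]:
    im=cv2.imread(f'pics/{k}.png')
    for n,(x,y) in [('sq',sq),('rd',rd)]:
        c,t=blob(im,x,y,w); pw=np.array([atz(cam,q[0],.005,PP)[:2]*1000 for q in c],'f4')
        print(k,n,cv2.minAreaRect(pw) if n=='sq' else (cv2.minEnclosingCircle(pw),cv2.fitEllipse(pw)))
print('manual',np.array([atz('wrist',q,.006,P) for q in [(195,66),(260,99),(223,164),(160,131)]]))
to([.55,.0,.25],90)
```

```text
w9 sq ((450.745849609375, -179.52182006835938), (107.40721893310547, 105.09127044677734), 49.89430236816406)
w9 rd (((623.0914306640625, -138.615966796875), 53.79055404663086), ((622.7199096679688, -138.2136993408203), (103.5090560913086, 106.94642639160156), 137.94622802734375))
scene0 sq ((452.0772399902344, -175.9493865966797), (111.13957214355469, 108.9002914428711), 49.24940490722656)
scene0 rd (((624.7093505859375, -134.41940307617188), 54.24376678466797), ((625.053955078125, -134.05088806152344), (103.76216888427734, 108.01155090332031), 124.82073211669922))
side0 sq ((448.65478515625, -179.378662109375), (112.52375793457031, 109.20653533935547), 50.87621307373047)
side0 rd (((621.3214111328125, -137.01150512695312), 56.80644607543945), ((622.141845703125, -138.04568481445312), (104.18839263916016, 113.80534362792969), 155.75917053222656))
manual [[ 0.4473 -0.1085  0.006 ]
 [ 0.5249 -0.1718  0.006 ]
 [ 0.459  -0.2488  0.006 ]
 [ 0.3802 -0.185   0.006 ]]
tcp [ 0.53   -0.2721  0.2806] [179.99   0.03  79.99] t 19.6
  shift [ 0.2715 -0.0276  0.0304] rot [  0.     0.03 -10.01]
```

In the tool's units: 0.27 m / 0.6 = 0.45, 0.03 m / 0.6 = 0.05, -10 degrees / 120 = -0.0833.

Request:
carry_out:
  rows: [0.087, 0.0667, -0.0067, 0.0083, 0, 0, -0.0083, 0.087, 0.1333, -0.0133, 0.0167, 0, 0, -0.025, 0.087, 0.2, -0.02, 0.025, 0, 0, -0.0333, 0.087, 0.2667, -0.0267, 0.0333, 0, 0, -0.05, 0.087, 0.3333, -0.0333, 0.0417, 0, 0, -0.0583, 0.087, 0.4, -0.04, 0.05, 0, 0, -0.075, 0.087, 0.45, -0.0467, 0.05, 0, 0, -0.0833, 0.087, 0.45, -0.0467, 0.05, 0, 0, -0.0833]

```text
time: 20.4
tool_pos: [0.5494, 0.0054, 0.25]
tcp_rot: [-3.141, -0.002, 1.581]
wrist_force: [-0.1, -1.0, 0.8]
opening: 0.0871
gripper_force: 0.0
```

Run:
```python
from h import *
np.set_printoptions(precision=4,suppress=True)
env.grab_frame('wrist');env.grab_frame('wrist')
P=env.camera_params('wrist'); save('wrist','w10.png'); np.save('P10.npy',P,allow_pickle=True)
save('scene','sc10.png'); 
for n,z in [('round_canister',.03),('square_canister',.03)]:
    for d in env.search_frame('wrist',n): print(n,np.round(d['uv']),round(d['p'],2),atz('wrist',d['uv'],z,P))
im=cv2.imread('pics/w10.png')[20:140,120:480]; s=cv2.imread('pics/sc10.png')[160:280,290:410]
cv2.imwrite('pics/c10.png',np.vstack([cv2.resize(im,(792,264),interpolation=2),np.hstack([cv2.resize(s,(330,330),interpolation=2),np.zeros((330,462,3),'u1')])]))
to([.63,.132,.1],135)
```

```text
round_canister [353. 170.] 0.78 [0.6404 0.0127 0.03  ]
round_canister [349.  62.] 0.67 [0.6325 0.1424 0.03  ]
round_canister [431.  68.] 0.66 [0.7389 0.1454 0.03  ]
square_canister [193.  41.] 0.74 [0.4495 0.1696 0.03  ]
square_canister [383. 400.] 0.63 [ 0.7448 -0.4051  0.03  ]
tcp [ 0.5492 -0.0018  0.2507] [179.98   0.02  89.94] t 20.7
  shift [0.1339 0.0806 0.1507] rot [  0.01   0.03 -45.06]
```

View pics/c10.png

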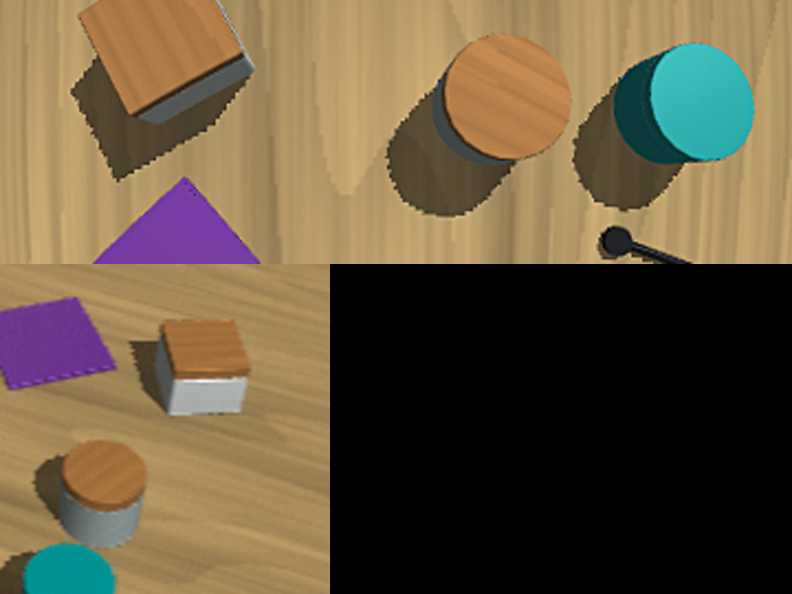

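Crop: round lid centre at (351,64) in the wrist view and (328,237) in the scene. Visible square lid corners in the wrist view are (155.5,27), (180.5,72) and (230.5,46).

Run:
```python
from h import *
np.set_printoptions(precision=4,suppress=True)
P=np.load('P10.npy',allow_pickle=True).item()
w=(351.1,63.9); s=(328,236.7)
print('round',atz('wrist',w,.056,P),atz('scene',s,.056),meet([ray('wrist',w,P),ray('scene',s)]))
A,B,C=[atz('wrist',q,.056,P) for q in [(155.5,26.8),(180.5,71.8),(230.5,45.9)]]
print('sq wrist',A,B,C,(A+C)/2,np.linalg.norm(A-B),np.linalg.norm(C-B),np.degrees(np.arctan2(*(A-B)[1::-1])),np.degrees(np.arctan2(*(C-B)[1::-1])))
S=[atz('scene',(290+x/2.75,160+(y-264)/2.75),.056) for x,y in [(165,320),(235,319),(249,373),(168,371)]]
print('sq scene',np.array(S),np.mean(S,0))
```

```text
round [0.6295 0.1361 0.056 ] [0.6345 0.141  0.056 ] [0.6303 0.1385 0.0505]
sq wrist [0.4117 0.1857 0.056 ] [0.4424 0.129  0.056 ] [0.4986 0.1549 0.056 ] [0.4551 0.1703 0.056 ] 0.06453795732875565 0.061897008902830564 118.48777892177777 24.763282445047206
sq scene [[0.4371 0.1341 0.056 ]
 [0.4107 0.1913 0.056 ]
 [0.4756 0.2185 0.056 ]
 [0.5007 0.1545 0.056 ]] [0.456  0.1746 0.056 ]
```

In the tool's units: 0.155 m / 0.6 = 0.2583, 0.09 m / 0.6 = 0.15, -45 degrees / 120 = -0.375.

Request:
carry_out:
  rows: [0.087, 0.05, 0.025, 0.05, 0, 0, -0.0667, 0.087, 0.1, 0.0583, 0.1, 0, 0, -0.1333, 0.087, 0.15, 0.0917, 0.15, 0, 0, -0.2, 0.087, 0.2, 0.1167, 0.2, 0, 0, -0.2667, 0.087, 0.2317, 0.1367, 0.25, 0, 0, -0.3333, 0.087, 0.2317, 0.1367, 0.2583, 0, 0, -0.375, 0.087, 0.2317, 0.1367, 0.2583, 0, 0, -0.375, 0.087, 0.2317, 0.1367, 0.2583, 0, 0, -0.375]

```text
time: 21.5
tool_pos: [0.6315, 0.1375, 0.0959]
tcp_rot: [3.141, 0.001, 2.354]
wrist_force: [1.3, -0.9, -0.4]
opening: 0.0872
gripper_force: 0.0
```

Run:
```python
from h import *
np.set_printoptions(precision=4,suppress=True)
env.grab_frame('wrist')
P=env.camera_params('wrist'); save('wrist','w11.png')
im=cv2.imread('pics/w11.png')
for i in range(60):
    t=i*np.pi/30; cv2.circle(im,tuple(int(v) for v in proj('wrist',[.631+.033*np.cos(t),.138+.033*np.sin(t),.056],P)),1,(255,0,0),-1)
cv2.imwrite('pics/w11.png',im)
to([.631,.138,.018],135)
```

```text
tcp [0.6317 0.1379 0.0968] [179.91   0.08 134.93] t 21.6
  shift [ 0.0007 -0.0006  0.0788] rot [ 0.09  0.08 -0.07]
```

View pics/w11.png

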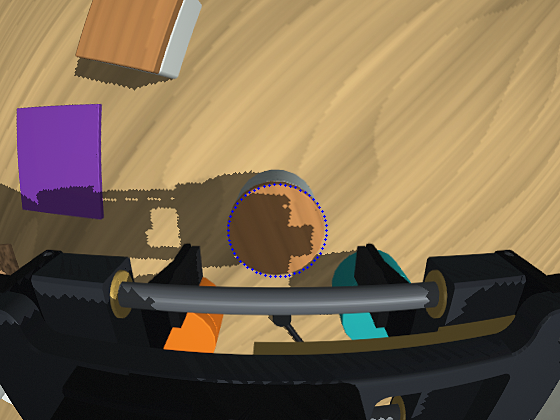

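The drawn circle fits the round lid at (278,229), so the fingers are centred on it. Descending.

In the tool's units: 0.079 m / 0.6 = 0.1317, 0.07 m / 0.6 = 0.1167.

Request:
carry_out:
  rows: [0.087, 0, 0, 0.025, 0, 0, 0, 0.087, 0, 0, 0.0583, 0, 0, 0, 0.087, 0, 0, 0.0917, 0, 0, 0, 0.087, 0, 0, 0.1167, 0, 0, 0, 0.087, 0, 0, 0.1317, 0, 0, 0, 0.087, 0, 0, 0.1317, 0, 0, 0, 0.04, 0, 0, 0.1317, 0, 0, 0, 0.04, 0, 0, 0.1317, 0, 0, 0]

```text
time: 22.4
tool_pos: [0.6317, 0.1394, 0.0175]
tcp_rot: [3.14, 0.001, 2.358]
wrist_force: [-0.2, 1.1, -0.9]
opening: 0.0778
gripper_force: 0.0
```

In the tool's units: -0.1 m / 0.6 = -0.1667, -0.08 m / 0.6 = -0.1333.

Request:
carry_out:
  rows: [0.04, 0, 0, 0, 0, 0, 0, 0.04, 0, 0, 0, 0, 0, 0, 0.04, 0, 0, 0, 0, 0, 0, 0.04, 0, 0, -0.0167, 0, 0, 0, 0.04, 0, 0, -0.0667, 0, 0, 0, 0.04, 0, 0, -0.1333, 0, 0, 0, 0.04, 0, 0, -0.1667, 0, 0, 0, 0.04, 0, 0, -0.1667, 0, 0, 0]

```text
time: 23.2
tool_pos: [0.6335, 0.1402, 0.1204]
tcp_rot: [3.134, 0.004, 2.358]
wrist_force: [0.6, -0.1, -2.0]
opening: 0.0646
gripper_force: 30.0
```

Run:
```python
from h import *
to([.6235,-.137,.11],90)
```

```text
tcp [0.6335 0.1402 0.1204] [179.58   0.2  135.13] t 23.2
  shift [-0.1884 -0.2036  0.0096] rot [4.800e-01 2.000e-02 4.513e+01]
```

In the tool's units: -0.2 m / 0.6 = -0.3333, -0.186 m / 0.6 = -0.31, 45 degrees / 120 = 0.375.

Request:
carry_out:
  rows: [0.04, -0.03, -0.0333, 0, 0, 0, 0.0333, 0.04, -0.0717, -0.0767, 0, 0, 0, 0.0833, 0.04, -0.1133, -0.1217, 0, 0, 0, 0.1333, 0.04, -0.1567, -0.1683, 0, 0, 0, 0.1833, 0.04, -0.2, -0.215, 0, 0, 0, 0.2333, 0.04, -0.24, -0.26, 0, 0, 0, 0.2833, 0.04, -0.28, -0.3033, 0, 0, 0, 0.3333, 0.04, -0.31, -0.3333, 0.0083, 0, 0, 0.375]

```text
time: 24.0
tool_pos: [0.6197, -0.1378, 0.1102]
tcp_rot: [-3.14, 0.002, 1.564]
wrist_force: [0.9, -0.4, -2.2]
opening: 0.065
gripper_force: 30.0
```

Run:
```python
from h import *
for _ in range(3): env.grab_frame('wrist')
to([.6235,-.137,.035],90)
```

```text
tcp [ 0.6192 -0.1371  0.1094] [-1.7977e+02  8.0000e-02  8.9780e+01] t 24.15
  shift [0.0002 0.0046 0.0744] rot [-0.23  0.07 -0.22]
```

In the tool's units: 0.082 m / 0.6 = 0.1367, 0.065 m / 0.6 = 0.1083.

Request:
carry_out:
  rows: [0.04, 0, 0.0033, 0.0167, 0, 0, 0, 0.04, 0, 0.0075, 0.05, 0, 0, 0, 0.04, 0, 0.0075, 0.0833, 0, 0, 0, 0.04, 0, 0.0075, 0.1083, 0, 0, 0, 0.04, 0, 0.0075, 0.125, 0, 0, 0, 0.04, 0, 0.0075, 0.1333, 0, 0, 0, 0.04, 0, 0.0075, 0.1367, 0, 0, 0, 0.04, 0, 0.0075, 0.1367, 0, 0, 0]

```text
time: 24.95
tool_pos: [0.6264, -0.1337, 0.0298]
tcp_rot: [3.141, 0.0, 1.573]
wrist_force: [0.0, -0.8, -2.3]
opening: 0.0645
gripper_force: 30.0
```

In the tool's units: 0.003 m / 0.6 = 0.005, 0.002 m / 0.6 = 0.0033.

Request:
carry_out:
  rows: [0.04, 0, 0, 0.0017, 0, 0, 0, 0.04, 0, 0, 0.0033, 0, 0, 0, 0.04, 0, 0, 0.005, 0, 0, 0, 0.04, 0, 0, 0.005, 0, 0, 0, 0.04, 0, 0, 0.005, 0, 0, 0, 0.04, 0, 0, 0.005, 0, 0, 0, 0.04, 0, 0, 0.005, 0, 0, 0, 0.04, 0, 0, 0.005, 0, 0, 0]

```text
time: 25.75
tool_pos: [0.6261, -0.1337, 0.0265]
tcp_rot: [3.142, -0.0, 1.573]
wrist_force: [0.0, -1.2, -2.4]
opening: 0.0646
gripper_force: 30.0
```

In the tool's units: -0.003 m / 0.6 = -0.005, -0.0025 m / 0.6 = -0.0042.

Request:
carry_out:
  rows: [0.04, -0.005, -0.0042, 0, 0, 0, 0, 0.04, -0.005, -0.0042, 0.0017, 0, 0, 0, 0.04, -0.005, -0.0042, 0.0033, 0, 0, 0, 0.04, -0.005, -0.0042, 0.0042, 0, 0, 0, 0.04, -0.005, -0.0042, 0.005, 0, 0, 0, 0.04, -0.005, -0.0042, 0.005, 0, 0, 0, 0.04, -0.005, -0.0042, 0.005, 0, 0, 0, 0.04, -0.005, -0.0042, 0.005, 0, 0, 0]

```text
time: 26.55
tool_pos: [0.6236, -0.1367, 0.0235]
tcp_rot: [3.142, -0.0, 1.573]
wrist_force: [0.5, -1.3, -1.1]
opening: 0.0648
gripper_force: 30.0
```

Contact is starting (force down from -2.4 N to -1.1 N). Release, lift, and back off to look.

Request:
carry_out:
  rows: [0.04, 0, 0, 0.0008, 0, 0, 0, 0.07, 0, 0, 0.0008, 0, 0, 0, 0.087, 0, 0, 0.0008, 0, 0, 0, 0.087, 0, 0, 0.0008, 0, 0, 0, 0.087, 0, 0, 0.0008, 0, 0, 0, 0.087, 0, 0, -0.05, 0, 0, 0, 0.087, 0, 0, -0.1167, 0, 0, 0, 0.087, 0, 0, -0.1833, 0, 0, 0]

```text
time: 27.35
tool_pos: [0.6231, -0.1367, 0.1343]
tcp_rot: [-3.14, 0.0, 1.573]
wrist_force: [0.5, 0.2, -0.2]
opening: 0.0867
gripper_force: 0.0
```

In the tool's units: -0.13 m / 0.6 = -0.2167, -0.11 m / 0.6 = -0.1833.

Request:
carry_out:
  rows: [0.087, -0.05, -0.0333, -0.05, 0, 0, 0, 0.087, -0.1, -0.0667, -0.1, 0, 0, 0, 0.087, -0.1333, -0.1, -0.15, 0, 0, 0, 0.087, -0.15, -0.1333, -0.1833, 0, 0, 0, 0.087, -0.15, -0.1333, -0.2167, 0, 0, 0, 0.087, -0.15, -0.1333, -0.2167, 0, 0, 0, 0.087, -0.15, -0.1333, -0.2167, 0, 0, 0, 0.087, -0.15, -0.1333, -0.2167, 0, 0, 0]

```text
time: 28.15
tool_pos: [0.5435, -0.226, 0.2622]
tcp_rot: [-3.14, -0.001, 1.574]
wrist_force: [0.5, 0.5, 0.2]
opening: 0.0871
gripper_force: 0.0
```

Run:
```python
from h import *
env.grab_frame('wrist')
P=env.camera_params('wrist'); save('wrist','w12.png')
im=cv2.imread('pics/w12.png')
def circ(x,y,z,r,col):
    for i in range(60):
        t=i*np.pi/30; cv2.circle(im,tuple(int(round(v)) for v in proj('wrist',[x+r*np.cos(t),y+r*np.sin(t),z],P)),0,col,-1)
circ(.6235,-.137,.062,.033,(255,0,0)); circ(.6235,-.137,.006,.052,(0,255,0))
for a in range(4):
    q=[proj('wrist',[.451+.0735*np.cos(np.radians(95+90*(a+k))),-.1785+.0735*np.sin(np.radians(95+90*(a+k))),.006],P) for k in (0,1)]
    cv2.line(im,*[tuple(int(round(v)) for v in p) for p in q],(0,255,0),1)
cv2.imwrite('pics/w12.png',im)
to([.455,.172,.11],115)
```

```text
tcp [ 0.5435 -0.2261  0.2621] [-1.7986e+02 -3.0000e-02  9.0170e+01] t 28.25
  shift [ 0.3983 -0.0869  0.1525] rot [ -0.13  -0.06 -24.82]
```

View pics/w12.png

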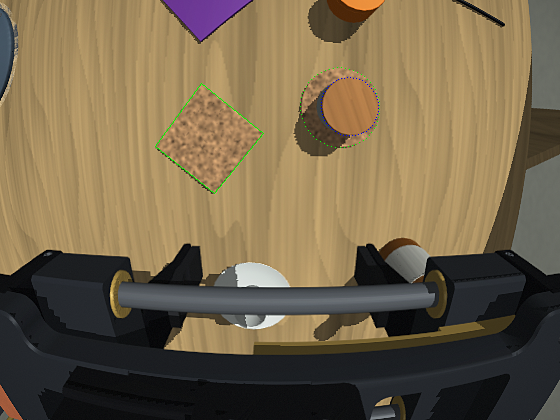

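The drawn outlines match: round canister concentric on its mat near (350,105), square mat outline exact. Now the square canister.

In the tool's units: 0.35 m / 0.6 = 0.5833, 0.305 m / 0.6 = 0.5083, -25 degrees / 120 = -0.2083.

Request:
carry_out:
  rows: [0.087, 0.0583, -0.0133, 0, 0, 0, -0.0167, 0.087, 0.1333, -0.03, 0, 0, 0, -0.0417, 0.087, 0.2083, -0.045, 0, 0, 0, -0.0667, 0.087, 0.2833, -0.0617, 0, 0, 0, -0.0917, 0.087, 0.3583, -0.0783, 0.0333, 0, 0, -0.1167, 0.087, 0.4333, -0.095, 0.0833, 0, 0, -0.1417, 0.087, 0.5083, -0.1117, 0.1333, 0, 0, -0.1667, 0.087, 0.5833, -0.1283, 0.1833, 0, 0, -0.2083]

```text
time: 29.05
tool_pos: [0.4679, 0.1123, 0.1605]
tcp_rot: [-3.141, -0.0, 2.013]
wrist_force: [0.6, 0.1, -0.3]
opening: 0.0872
gripper_force: 0.0
```

Run:
```python
from h import *
to([.455,.172,.11],115)
```

```text
tcp [0.4679 0.1123 0.1605] [-1.7999e+02 -1.0000e-02  1.1532e+02] t 29.05
  shift [0.0595 0.0139 0.0505] rot [-0.01 -0.01  0.32]
```

In the tool's units: 0.05 m / 0.6 = 0.0833, 0.012 m / 0.6 = 0.02.

Request:
carry_out:
  rows: [0.087, 0.05, 0.01, 0.0167, 0, 0, 0, 0.087, 0.0833, 0.02, 0.05, 0, 0, 0, 0.087, 0.0833, 0.02, 0.0833, 0, 0, 0, 0.087, 0.0833, 0.02, 0.0833, 0, 0, 0, 0.087, 0.0833, 0.02, 0.0833, 0, 0, 0, 0.087, 0.0833, 0.02, 0.0833, 0, 0, 0, 0.087, 0.0833, 0.02, 0.0833, 0, 0, 0, 0.087, 0.0833, 0.02, 0.0833, 0, 0, 0]

```text
time: 29.85
tool_pos: [0.459, 0.1607, 0.1126]
tcp_rot: [3.14, -0.0, 2.008]
wrist_force: [0.4, -0.4, -0.6]
opening: 0.0866
gripper_force: 0.0
```

Run:
```python
from h import *
P=env.camera_params('wrist'); save('wrist','w13.png')
im=cv2.imread('pics/w13.png')
for a in range(4):
    q=[proj('wrist',[.455+.0467*np.cos(np.radians(70+90*(a+k))),.172+.0467*np.sin(np.radians(70+90*(a+k))),.056],P) for k in (0,1)]
    cv2.line(im,*[tuple(int(round(v)) for v in p) for p in q],(255,0,0),1); print(q[0])
cv2.imwrite('pics/w13.png',cv2.resize(im[120:300,150:410],(780,540),interpolation=2))
to([.455,.172,.018],115)
```

```text
[327.46195392 163.89152601]
[230.56922572 163.88091966]
[234.34086797 252.83769089]
[323.53337753 252.76542933]
tcp [0.4589 0.1608 0.1125] [ 1.7993e+02 -1.0000e-02  1.1508e+02] t 29.9
  shift [0.0118 0.0012 0.0945] rot [ 0.07 -0.01  0.08]
```

View pics/w13.png

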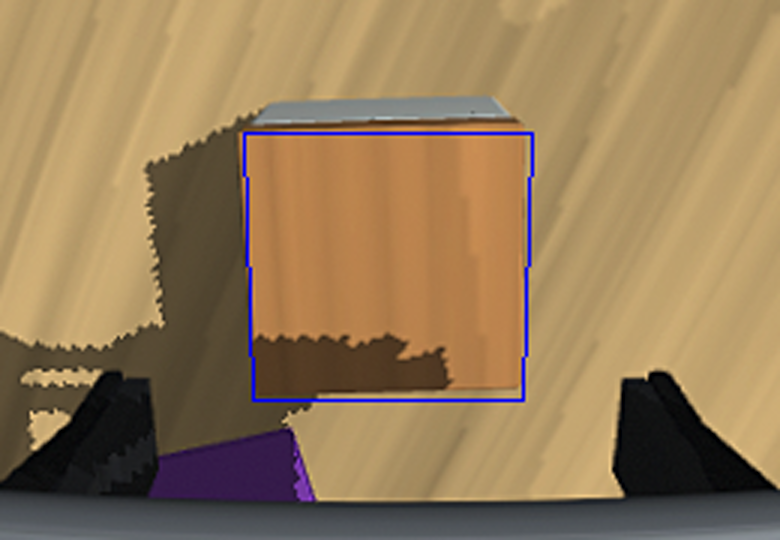

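The lid lies about 2 mm further up than predicted, at crop (385,260), and is parallel to the tool within 1.5°. Correct and grasp.

In the tool's units: 0.094 m / 0.6 = 0.1567, 0.014 m / 0.6 = 0.0233, -1 degrees / 120 = -0.0083.

Request:
carry_out:
  rows: [0.087, 0.0117, 0, 0.0167, 0, 0, 0, 0.087, 0.0233, 0, 0.05, 0, 0, 0, 0.087, 0.0233, 0, 0.0833, 0, 0, 0, 0.087, 0.0233, 0, 0.1167, 0, 0, -0.0042, 0.087, 0.0233, 0, 0.1417, 0, 0, -0.0083, 0.087, 0.0233, 0, 0.1567, 0, 0, -0.0083, 0.087, 0.0233, 0, 0.1567, 0, 0, -0.0083, 0.04, 0.0233, 0, 0.1567, 0, 0, -0.0083]

```text
time: 30.7
tool_pos: [0.4526, 0.1737, 0.0179]
tcp_rot: [3.141, -0.0, 2.027]
wrist_force: [0.4, -0.4, 0.0]
opening: 0.0837
gripper_force: 0.0
```

In the tool's units: -0.08 m / 0.6 = -0.1333, -0.04 m / 0.6 = -0.0667.

Request:
carry_out:
  rows: [0.04, 0, 0, 0, 0, 0, 0, 0.04, 0, 0, 0, 0, 0, 0, 0.04, 0, 0, 0, 0, 0, 0, 0.04, 0, 0, 0, 0, 0, 0, 0.04, 0, 0, -0.0167, 0, 0, 0, 0.04, 0, 0, -0.0667, 0, 0, 0, 0.04, 0, 0, -0.1333, 0, 0, 0, 0.04, 0, 0, -0.1333, 0, 0, 0]

```text
time: 31.5
tool_pos: [0.4556, 0.1747, 0.1022]
tcp_rot: [3.132, -0.0, 2.026]
wrist_force: [1.0, 0.5, -3.2]
opening: 0.0657
gripper_force: 30.0
```

Run:
```python
from h import *
to([.451,-.1785,.1],50)
```

```text
tcp [0.4556 0.1747 0.1022] [ 1.7945e+02 -3.0000e-02  1.1610e+02] t 31.5
  shift [-0.3152 -0.1595  0.0006] rot [ 0.47 -0.34 66.1 ]
```

In the tool's units: -0.215 m / 0.6 = -0.3583, -0.19 m / 0.6 = -0.3167, 45 degrees / 120 = 0.375.

Request:
carry_out:
  rows: [0.04, -0.025, -0.0117, 0, 0, 0, 0.025, 0.04, -0.0667, -0.0333, 0, 0, 0, 0.075, 0.04, -0.1167, -0.0583, 0, 0, 0, 0.125, 0.04, -0.1667, -0.0833, 0, 0, 0, 0.175, 0.04, -0.2167, -0.11, 0, 0, 0, 0.225, 0.04, -0.2667, -0.135, 0, 0, 0, 0.275, 0.04, -0.3167, -0.16, 0, 0, 0, 0.325, 0.04, -0.3583, -0.1817, 0, 0, 0, 0.375]

```text
time: 32.3
tool_pos: [0.4469, -0.0703, 0.0965]
tcp_rot: [-3.138, 0.002, 1.233]
wrist_force: [0.5, 0.3, -3.0]
opening: 0.0657
gripper_force: 30.0
```

Run:
```python
from h import *
env.grab_frame('wrist'); env.grab_frame('wrist')
to([.451,-.1785,.06],50)
```

```text
tcp [ 0.4469 -0.0727  0.0967] [-179.88    0.2    70.49] t 32.4
  shift [-0.0982  0.0393  0.037 ] rot [-0.08  0.22 20.49]
```

In the tool's units: -0.098 m / 0.6 = -0.1633, -0.08 m / 0.6 = -0.1333, 20.5 degrees / 120 = 0.1708.

Request:
carry_out:
  rows: [0.04, -0.0417, 0.0167, 0, 0, 0, 0.0417, 0.04, -0.0833, 0.0333, 0, 0, 0, 0.0833, 0.04, -0.1333, 0.0533, 0, 0, 0, 0.1333, 0.04, -0.1633, 0.065, 0.0167, 0, 0, 0.1708, 0.04, -0.1633, 0.065, 0.0417, 0, 0, 0.1708, 0.04, -0.1633, 0.065, 0.0583, 0, 0, 0.1708, 0.04, -0.1633, 0.065, 0.075, 0, 0, 0.1708, 0.04, -0.1633, 0.065, 0.0917, 0, 0, 0.1708]

```text
time: 33.2
tool_pos: [0.454, -0.1721, 0.0417]
tcp_rot: [-3.14, 0.0, 0.884]
wrist_force: [-0.8, 1.0, -3.1]
opening: 0.0658
gripper_force: 30.0
```

Run:
```python
from h import *
env.grab_frame('wrist'); env.grab_frame('wrist')
to([.451,-.1785,.024],50)
```

```text
tcp [ 0.4534 -0.1719  0.0414] [-1.7983e+02  7.0000e-02  5.0670e+01] t 33.3
  shift [-0.0066  0.0024  0.0174] rot [-0.17  0.07  0.67]
```

In the tool's units: 0.0165 m / 0.6 = 0.0275, 0.0155 m / 0.6 = 0.0258.

Request:
carry_out:
  rows: [0.04, -0.0067, 0.0017, 0.0033, 0, 0, 0, 0.04, -0.0108, 0.0033, 0.0083, 0, 0, 0, 0.04, -0.0108, 0.0033, 0.015, 0, 0, 0, 0.04, -0.0108, 0.0033, 0.02, 0, 0, 0, 0.04, -0.0108, 0.0033, 0.0233, 0, 0, 0, 0.04, -0.0108, 0.0033, 0.0258, 0, 0, 0, 0.04, -0.0108, 0.0033, 0.0275, 0, 0, 0, 0.04, -0.0108, 0.0033, 0.0275, 0, 0, 0]

```text
time: 34.1
tool_pos: [0.4519, -0.1791, 0.0262]
tcp_rot: [-3.141, 0.0, 0.883]
wrist_force: [1.1, 0.4, -3.0]
opening: 0.066
gripper_force: 30.0
```

Run:
```python
from h import *
env.grab_frame('wrist'); env.grab_frame('wrist')
to([.451,-.1785,.0235],50); print(env.state()['wrist_force'])
```

```text
tcp [ 0.4519 -0.1791  0.0264] [ 1.800e+02 -1.000e-02  5.062e+01] t 34.2
  shift [-0.0001 -0.0011  0.0029] rot [ 0.   -0.01  0.62]
[-0.81649903  0.10260493 -1.76469583]
```

In the tool's units: 0.003 m / 0.6 = 0.005, 0.0025 m / 0.6 = 0.0042.

Request:
carry_out:
  rows: [0.04, 0, 0, 0.0017, 0, 0, 0, 0.04, 0, 0, 0.0033, 0, 0, 0, 0.04, 0, 0, 0.0042, 0, 0, 0, 0.04, 0, 0, 0.005, 0, 0, 0, 0.04, 0, 0, 0.005, 0, 0, 0, 0.04, 0, 0, 0.005, 0, 0, 0, 0.04, 0, 0, 0.005, 0, 0, 0, 0.04, 0, 0, 0.005, 0, 0, 0]

```text
time: 35.0
tool_pos: [0.452, -0.1791, 0.0245]
tcp_rot: [-3.141, -0.001, 0.883]
wrist_force: [-3.6, 2.3, 11.5]
opening: 0.066
gripper_force: 30.0
```

In the tool's units: -0.11 m / 0.6 = -0.1833, -0.07 m / 0.6 = -0.1167.

Request:
carry_out:
  rows: [0.04, 0, 0, 0.0008, 0, 0, 0, 0.07, 0, 0, 0.0008, 0, 0, 0, 0.087, 0, 0, 0.0008, 0, 0, 0, 0.087, 0, 0, 0.0008, 0, 0, 0, 0.087, 0, 0, 0.0008, 0, 0, 0, 0.087, 0, 0, -0.05, 0, 0, 0, 0.087, 0, 0, -0.1167, 0, 0, 0, 0.087, 0, 0, -0.1833, 0, 0, 0]

```text
time: 35.8
tool_pos: [0.4513, -0.1791, 0.1341]
tcp_rot: [-3.14, 0.001, 0.883]
wrist_force: [2.1, 0.7, -0.8]
opening: 0.0868
gripper_force: 0.0
```

In the tool's units: -0.13 m / 0.6 = -0.2167, -0.11 m / 0.6 = -0.1833, -15 degrees / 120 = -0.125.

Request:
carry_out:
  rows: [0.087, -0.05, 0, -0.05, 0, 0, 0, 0.087, -0.1, 0, -0.1, 0, 0, 0, 0.087, -0.1333, 0.0333, -0.15, 0, 0, 0, 0.087, -0.15, 0.0833, -0.1833, 0, 0, -0.0417, 0.087, -0.15, 0.1167, -0.2167, 0, 0, -0.0833, 0.087, -0.15, 0.1167, -0.2167, 0, 0, -0.125, 0.087, -0.15, 0.1167, -0.2167, 0, 0, -0.125, 0.087, -0.15, 0.1167, -0.2167, 0, 0, -0.125]

```text
time: 36.6
tool_pos: [0.4483, -0.2927, 0.2627]
tcp_rot: [-3.14, -0.0, 1.143]
wrist_force: [0.6, 0.6, -0.8]
opening: 0.0869
gripper_force: 0.0
```

Run:
```python
from h import *
env.grab_frame('wrist')
P=env.camera_params('wrist'); save('wrist','w14.png'); save('scene','sc14.png')
im=cv2.imread('pics/w14.png')
def sq(x,y,z,r,ang,col):
  for a in range(4):
    q=[proj('wrist',[x+r*np.cos(np.radians(ang+45+90*(a+k))),y+r*np.sin(np.radians(ang+45+90*(a+k))),z],P) for k in (0,1)]
    cv2.line(im,*[tuple(int(round(v)) for v in p) for p in q],col,1)
sq(.451,-.1785,.006,.0735,50,(0,255,0)); sq(.451,-.1785,.062,.0467,50,(255,0,0))
s=cv2.imread('pics/sc14.png')[100:300,90:510]
cv2.imwrite('pics/w14.png',np.vstack([cv2.resize(im[0:230,60:480],(640,350),interpolation=2)[:,:630],cv2.resize(s,(630,240))]))
```

```text
(no output)
```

View pics/w14.png

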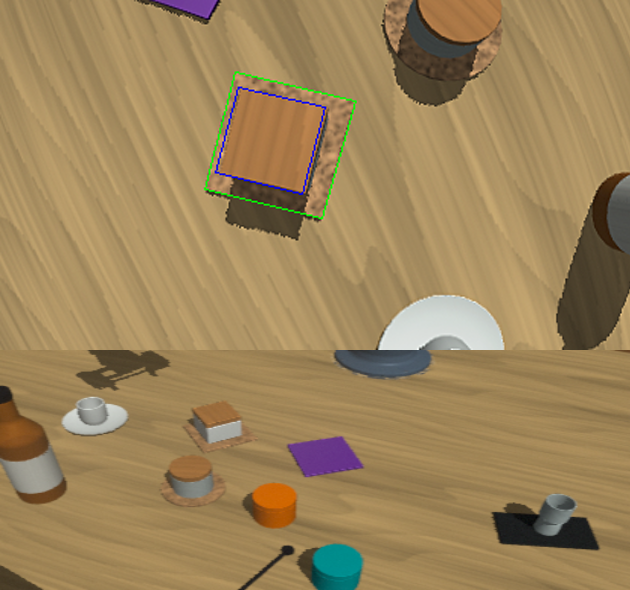

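The lid and mat outlines match, and the square canister is centred and parallel. The scene view shows all four things standing on their places. Handing in.

```bash
python3 -c "
from h import *
print(env.job_done())"
```

```text
the job is handed in; nothing more can be done
None
```

The job is handed in, and no verdict was returned: in the last pictures the cup, jigger, round canister and square canister each stood upright in the middle of their places (the square one parallel to its mat), with the bottle and stirrer untouched.

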